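# Open the hot enamelling kiln with the lid lifter

### The job

The enamel on the brooches has fired: open the hot kiln with the lid lifter. Draw the lifter out from under the display riser, where only its neck and hooks can be reached, set it down on the table and take it again by its wooden handle, then catch the lid's loop handle with both hooks, lift the lid off keeping it level, and put it down gently on the middle of the firebrick pad. Unhook the lifter and put it down on the table clear of the kiln and the bricks; only the lifter may touch the hot kiln or lid, and leave the other things on the stall where they are.

Things in the scene. Friction and masses are not known exactly. Their poses are not given: they have to be found in the camera images.
- lifter: Lid lifter, loose, 0.18 kg, 234 mm long, along its own x: two hooks at +x, wooden handle at -x. It stands steadily on three feet: its two hook toes and the handle's butt. It starts under the display riser, handle hidden, hooks and neck sticking out. Origin at table height under the point where handle and neck meet; z up as it stands.
- lifter_neck (a point): On the centre line of the lifter's neck, 58 mm above its feet: a level round steel bar, 10 mm thick, free from 25 mm behind this point (-x) to 30 mm before it. The lifter balances within 20 mm of here. The crosshead that carries the hooks is 35 mm ahead (+x). Axes are the lifter's.
- lifter_handle: The lifter's wooden handle, part of it: a flat bar 117 mm long (x), 18 mm wide (y), 28 mm high (z), sloping: its front end, where the neck begins, is 22 mm higher than its butt. Origin at the handle's centre, 24.8 mm above the lifter's feet and 57.5 mm behind its origin; axes are the lifter's.
- lifter_seat (a point): Where the centre of the lid's loop bar rests when carried, mid-way between the lifter's two J hooks (y = -18 and +18 mm, 44 mm over both): 153.5 mm ahead of the handle's centre, 11.8 mm below it. Their shanks are 11.5 mm behind (-x). Toes point to +x, reach 22.5 mm ahead, 13.5 mm up and 13 mm down, so their tips pass under the bar only with this point 18 mm or more below the bar's centre.
- lid_center (a point): The kiln lid, loose, 0.24 kg give or take a fifth: a pale disc of 150 mm diameter, 28 mm thick, with a plug of 96 mm diameter, 10 mm deep, below. This point is the disc's centre, 14 mm below its flat top, 24 mm above the plug's underside. Closed, the disc lies on the kiln's rim, the plug in its mouth with about 8 mm play. y runs along the loop's bar.
- lid_bar (a point): Centre of the level top bar of the lid's fixed loop handle, 68 mm above lid_center: 8 mm round steel, bar along the lid's y, uprights at y = -45 and +45 mm, 50 mm free height between lid and bar. The hooks go in under the bar along the lid's +x (roughly away from the robot). The loop is the same from both sides.
- kiln: Top-loading round enamelling kiln, fixed, 179 mm in diameter, rim 140 mm above the table, chamber 116 mm wide. Origin at the table, on its axis. Its grey control box, 84 mm high, sticks out at -x, to 123 mm from the axis.
- riser: Light wooden stepped display with earring cards, fixed, 240 mm deep (x), 300 mm wide (y), open below; its front faces its own -x. Lowest board: front edge at x = -120 mm, underside 78 mm, top 90 mm above the table; side panels 14 mm thick at y = -143 and +143 mm; steps behind rise to 234 mm. The table between it and the robot's centre line is free. Origin at the table under its centre.
- pad_top (a point): Firebrick pad, fixed: two bricks side by side, together a square of 220 mm, 32 mm high. This point is the centre of the top face; axes along the sides. The pad and the kiln stand side by side and may be either way round.
- jar_wide: Bystander: short wide enamel jar, 46 mm across, 48 mm high, in front between kiln and pad. Origin at the centre of its underside.
- jar_tall: Bystander: enamel jar, 36 mm across, 62 mm high, behind. Origin at the centre of its underside.
- jar_small: Bystander: enamel jar, 32 mm across, 40 mm high, behind between kiln and pad. Origin at the centre of its underside.
- pliers: Bystander: pliers lying flat, 120 mm long, 14 mm high. Origin under the middle.
- brush: Bystander: brush lying flat, 170 mm long. Origin under the middle.
- bangle: Bystander: copper bangle lying flat, 68 mm across, 10 mm high. Origin at the centre of its underside.
Not all that is in view belongs to the job. Of the things that look like the part that bears lid_center, the larger one is meant.

How it is judged:
By the outcome, as a careful person would: the job done as asked, in the order asked, and still so for the second after the job is handed in, with the robot touching nothing.
It also fails if it takes over 72 s, if anything falls off the work surface, if the arm or the gripper's body presses on something with over 40 N, if the wrist force passes 120 N, or if a joint passes its speed limit or range.

### The arm

A 6-joint arm with a two-finger parallel gripper is mounted at the origin on the work surface. World frame = base frame: x ahead of the robot, y to its left, z up, the work surface at z = 0. Lengths are in m, angles in degrees, forces in N, time in s.
With the tool pointing down it reaches from about 0.25 to 0.775 m from the base axis. Payload 8.9 kg.
Tool frame: the origin (TCP) lies at the very end of the fingers, on their centre line; the grasp point (between the pads) lies 19 mm behind it; y points along the fingers, x is the direction in which the jaws open and shut, and the axes are right-handed (so a half turn about y gives the same grasp; the last joint's range is limited). The gripper opens to 85 mm and grips with 20 to 120 N. Pads are 22 mm wide; open, the fingers measure 114 mm over their backs; the gripper's body (76 mm by 85 mm) begins 54 mm behind the grasp point. The pads swing forward as they close: fully open they stand 13 mm farther back than shut.
Start: joints at [66.159, 16.656, -8.789, 64.555, 0, 82.019], TCP at [0.143, 0.505, 0.231] pointing down, gripper open.
Joint ranges: [-144.48, 144.48], [-52.06, 99.96], [-74.48, 78.29], [-112.23, 115.85], [-86.99, 84.42], [-180, 180]. Speed limits (degrees/s): [127.2, 127.2, 159.86, 180, 180, 180].

### API

Orientations are given as a 3x3 rotation matrix whose columns are the frame's x, y, z axes.
In Python, from cell import env gives the robot as it stands. The module is installed in compiled form; this text tells all that it offers.
- The arm moves only by the tool drive_tool, never from a script. Its argument "steps" is text: rows parted by semicolons, each of 4 numbers parted by spaces: the shift along the tool's x, y, z in m, then the turn about the tool's y in degrees. In form: dx dy dz yaw; .... A call has 1 to 10 rows; each row shifts and turns the commanded pose from where the row before left it, along the tool's axes as they then stand; what a row does not reach is not made up. A row lasts 1/12 s, in which the tool goes at most 41.7 mm and 7.16 degrees, less where a joint would pass 70% of its speed; a pose out of reach is approached as far as the arm can. A call with a gripper value outside its range is refused whole. "fingers" is the finger opening in m, from 0 to 0.0854, set as the call begins (left out, the last holds). The fingers move at their own pace and stop on an object; "force" is the grip in N (left out, the last holds). Time passes only in rows, so rows that do not move let the fingers close. It gives the time, the measured TCP pose, the force and the opening at its end, in the units of the state.
- env.get_state(): the state, without advancing time (a new reading comes with each control period).
- env.get_image(name): name is "side" or "top" or "wrist"; returns the picture (480x640x3 uint8, red, green, blue); there is no depth.
- env.camera_info(name): a dict with "fx", "fy", "cx", "cy" (pixels), "cam_to_world" (4x4, takes a point from camera to world coordinates); the wrist camera has in their place "hand_eye" (4x4, takes a point from camera to tool coordinates, whose origin is the TCP and whose axes are the tool frame's). Camera axes: x right, y down, z forward; pixel columns grow to the right and rows downward; lengths in m; the calibration is good to about 2 mm. A picture is of the moment at which its call begins: read the wrist's pose just before it. camera_info takes no time and is no camera call.
- env.finish_job(): hands the job in, once; it reports no verdict.
Trained networks look in the newest picture that a camera, given by its name, has taken for a name from the list of things; names that differ only in an ending like _2 or _b are one class to them, and where a whole thing is asked for, a point or a joint stands for the part that bears it (a point fixed in the world has none). Each returns a list of dicts, best first, with "p" (0 to 1); they miss things now and then, are a little off and sometimes report something else, mostly with a low value. They report only what shows in the picture. A call takes as long as a camera call. They do not tell look-alikes from the thing itself.
- env.spot_in(camera, thing): "at" ([column, row] in pixels, amid what is visible of it).
- env.spot_point(camera, thing): "at" ([column, row] in pixels: a listed point, or the origin of a listed thing).
The state is a dict: "time": time; "q": joint angles; "joint_vel": joint speeds; "effort": joint torques, N m; "position": TCP position; "orientation": TCP orientation; "contact_force": force on the tool from outside, world axes, zero at the start; "moment": the same for the moment, N m; "width": finger opening in m.
Only numpy, scipy, OpenCV 4.12 (cv2) and the standard library are available. Lean on these libraries where they do the work, as an engineer would, in place of code of your own. Each camera call takes 0.05 s, during which the arm holds its last target.

## Working session

There is one attempt and no reset: what is moved stays moved. The work goes in short steps, Python scripts to look and compute and a tool call to move; the robot and the scene stay as the last step left them, time stands still between calls to the robot, and variables do not carry over. Pictures are saved under pics/ and viewed, and the job is handed in when it is done.

Besides the shell and the picture viewer there is one more tool, called after ">>>" by a JSON object that holds its "fn" and its "kwargs", one argument or row to a line. drive_tool: Moves the arm, as the interface text tells. Its arguments: {"type":"object","properties":{"steps":{"type":"string"},"fingers":{"type":"number"},"force":{"type":"number"}},"required":["steps"]}

```bash
ls; mkdir -p pics
python3 - <<'E'
from cell import env
import cv2
s=env.get_state(); print(s)
for n in ["side","top","wrist"]:
    im=env.get_image(n); cv2.imwrite(f"pics/a_{n}.png",im[:,:,::-1]); print(n,env.camera_info(n))
    for t in ["lifter","lifter_neck","lid_bar","lid_center","kiln","pad_top","riser"]:
        try: print(t,[(([round(v) for v in d["at"]]),round(d["p"],2)) for d in env.spot_point(n,t)[:3]])
        except Exception as e: print(t,e)
print(env.get_state()["time"])
E
```

```text
pics
{'time': 0.0, 'q': array([ 6.61583001e+01,  1.66881432e+01, -8.83254554e+00,  6.45566270e+01,
        1.38311814e-03,  8.20175435e+01]), 'joint_vel': array([-0.04790038,  0.19840542, -0.01993661, -0.09229835, -0.03734384,
       -0.04032818]), 'effort': array([ 6.90648794e-04, -5.37141788e+01,  3.31363285e+01,  1.60252175e-02,
       -1.70723911e-04, -6.71769882e-06]), 'position': array([0.1432785 , 0.50458722, 0.23072983]), 'orientation': array([[ 2.73274666e-01, -5.67528343e-04, -9.61935879e-01],
       [ 9.61935123e-01, -1.22450561e-03,  2.73275173e-01],
       [-1.33298729e-03, -9.99999089e-01,  2.11299084e-04]]), 'contact_force': array([-0.42053683, -0.84694866,  0.95315207]), 'moment': array([-0.02523992,  0.00705603,  0.01789697]), 'width': 0.0853819604419655}
side {'fx': 624.3066869304292, 'fy': 624.3066869304292, 'cx': 328.5499988716635, 'cy': 237.78321757677622, 'cam_to_world': array([[ 0.42599199, -0.54419903,  0.72275739, -0.84833826],
       [-0.90471334, -0.26061194,  0.33700918, -0.65462841],
       [ 0.00495914, -0.79745146, -0.60336272,  1.25851246],
       [ 0.
[... 1003 characters left out ...]
)]
lid_center [([275, 188], 0.83), ([162, 367], 0.68)]
kiln []
pad_top [([175, 199], 0.83)]
riser [([487, 200], 0.67)]
wrist {'fx': 381.25983449235264, 'fy': 381.25983449235264, 'cx': 321.1977912875326, 'cy': 237.52780008331118, 'hand_eye': array([[ 9.99999109e-01, -1.30734379e-03, -2.70721628e-04,
         1.10423389e-03],
       [-9.77035107e-05, -2.73893281e-01,  9.61760085e-01,
        -1.42881541e-01],
       [-1.33149991e-03, -9.61759201e-01, -2.73893164e-01,
         6.89280959e-02],
       [ 0.00000000e+00,  0.00000000e+00,  0.00000000e+00,
         1.00000000e+00]])}
lifter []
lifter_neck []
lid_bar [([178, 312], 0.74)]
lid_center [([197, 289], 0.95)]
kiln []
pad_top []
riser []
1.2
```

View pics/a_side.png

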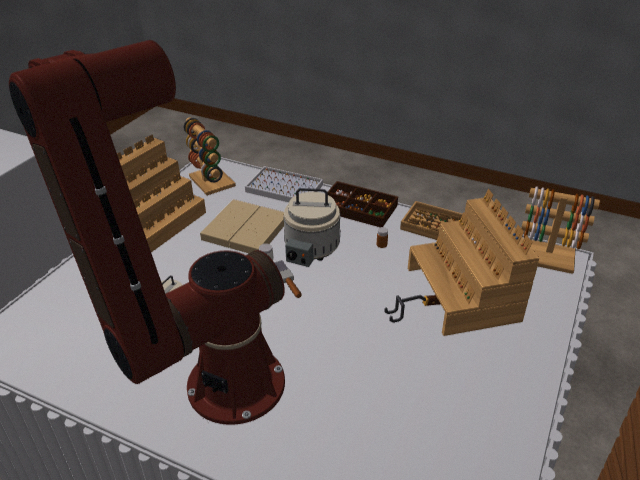

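View pics/a_top.png

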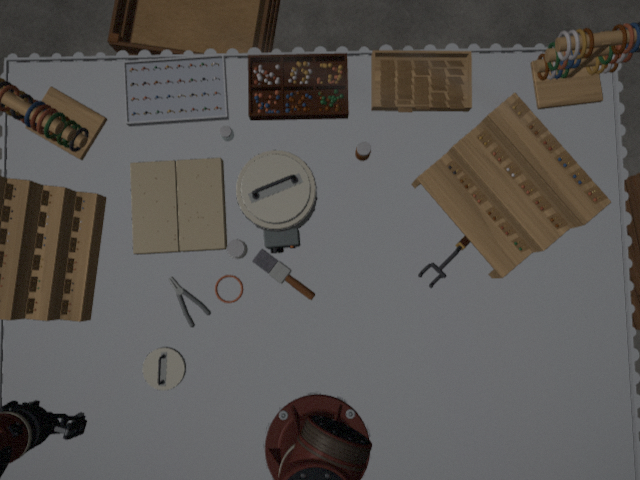

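View pics/a_wrist.png

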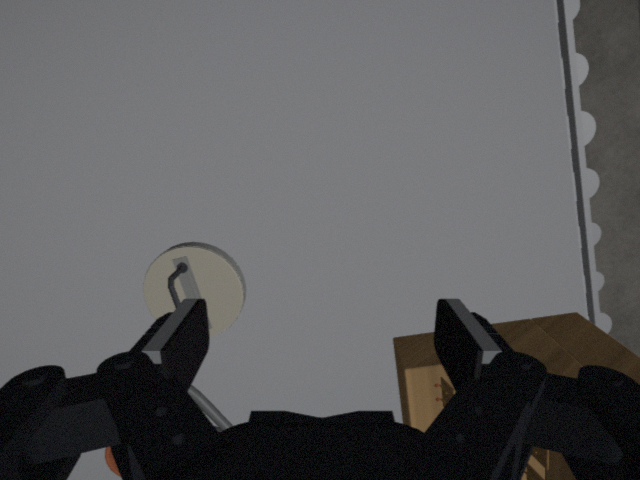

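The side view shows the lifter poking out of the riser (neck about 408,297), the kiln (311,240), and the pad (246,222). The top view shows the hooks at ~(432,275), the neck at ~(453,252), the kiln lid at (275,188), the pad at (177,205), and a smaller look-alike lid at (163,369). Next I'll zoom in.

```bash
cat > h.py <<'E'
from cell import env
import numpy as np, cv2
def cam(n):
    c=env.camera_info(n); 
    if n=="wrist":
        s=env.get_state(); T=np.eye(4); T[:3,:3]=s["orientation"]; T[:3,3]=s["position"]
        M=T@np.array(c["hand_eye"])
    else: M=np.array(c["cam_to_world"])
    return c,M
def px2w(n,uv,z,cm=None):
    c,M=cm or cam(n)
    d=M[:3,:3]@np.array([(uv[0]-c["cx"])/c["fx"],(uv[1]-c["cy"])/c["fy"],1])
    o=M[:3,3]; return o+d*(z-o[2])/d[2]
def w2px(n,p,cm=None):
    c,M=cm or cam(n); q=M[:3,:3].T@(np.array(p)-M[:3,3])
    return np.array([c["fx"]*q[0]/q[2]+c["cx"],c["fy"]*q[1]/q[2]+c["cy"]])
def tri(obs):
    A=np.zeros((3,3));b=np.zeros(3)
    for n,uv,*cm in obs:
        c,M=cm[0] if cm else cam(n)
        d=M[:3,:3]@np.array([(uv[0]-c["cx"])/c["fx"],(uv[1]-c["cy"])/c["fy"],1]);d/=np.linalg.norm(d)
        P=np.eye(3)-np.outer(d,d);A+=P;b+=P@M[:3,3]
    return np.linalg.solve(A,b)
def crop(src,dst,x,y,w,h,k):
    im=cv2.imread(src)[y:y+h,x:x+w]; im=cv2.convertScaleAbs(im,alpha=1.6)
    cv2.imwrite(dst,cv2.resize(im,None,fx=k,fy=k,interpolation=cv2.INTER_CUBIC))
E
python3 - <<'E'
from h import *
crop("pics/a_top.png","pics/b1.png",405,215,110,80,7)
crop("pics/a_top.png","pics/b2.png",215,135,120,130,4)
crop("pics/a_side.png","pics/b3.png",370,260,110,80,7)
print(tri([("top",(453,261)),("side",(408,297))]))
print(tri([("top",(274,185)),("side",(311,187))]))
print(tri([("top",(275,188)),("side",(312,208))]))
print(tri([("top",(175,199)),("side",(246,222))]))
E
```

```text
[ 0.42741141 -0.31430612  0.06929255]
[0.58813556 0.07580913 0.23359985]
[0.59618713 0.07916102 0.15014824]
[0.59579482 0.33113184 0.0184169 ]
```

View pics/b1.png

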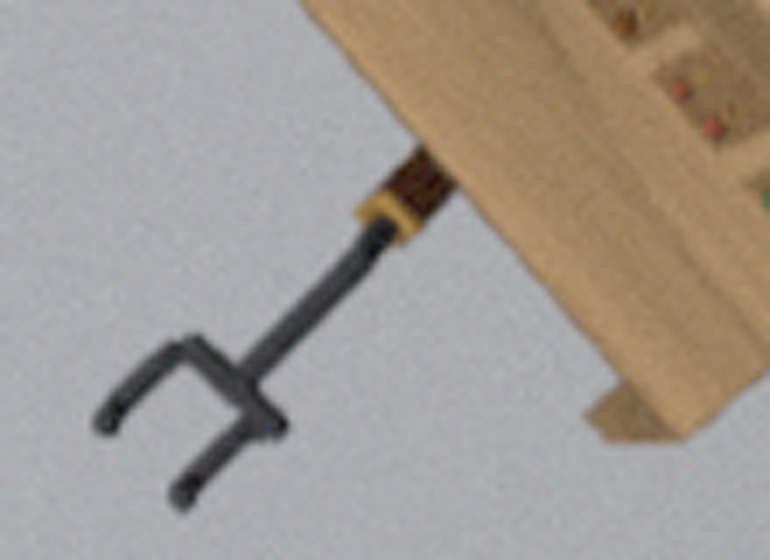

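View pics/b2.png

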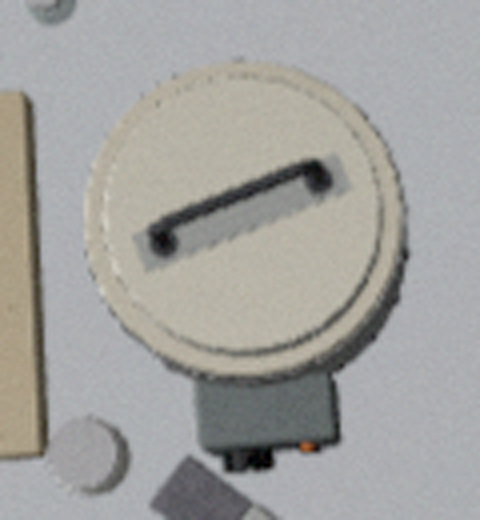

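View pics/b3.png

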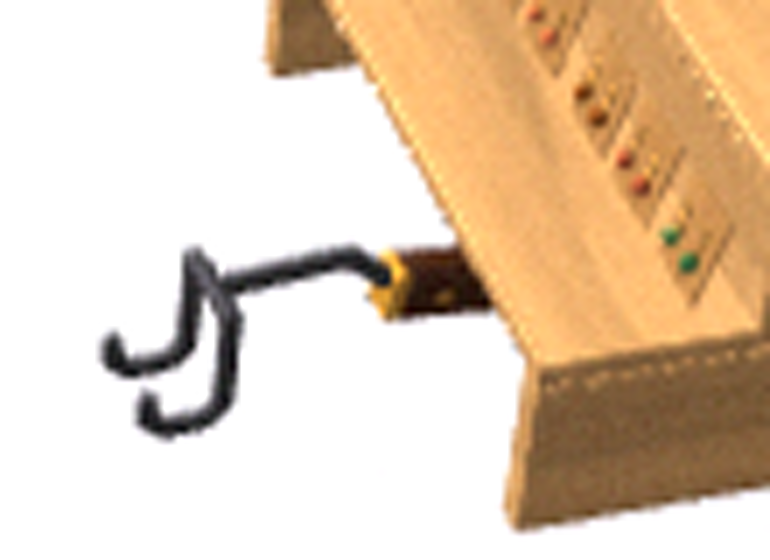

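Run:
```python
from h import *
f=lambda a,b:(405+a/7,215+b/7)
P={k:px2w("top",f(*v),z) for k,v,z in [("ferr",(380,232),.058),("cross",(247,380),.058),("cL",(190,345),.058),("cR",(275,428),.058),("tL",(107,422),.044),("tR",(183,497),.044),("edge",(455,185),.09),("edge2",(307,0),.09),("edge3",(685,440),.09)]}
for k,v in P.items(): print(k,v.round(4))
d=P["cross"]-P["ferr"];print("axis deg",np.degrees(np.arctan2(d[1],d[0])),np.linalg.norm(d))
d=P["cR"]-P["cL"];print("cross deg+90",np.degrees(np.arctan2(d[1],d[0])),np.linalg.norm(d))
d=P["tR"]-P["tL"];print("tips",np.degrees(np.arctan2(d[1],d[0])),np.linalg.norm(d))
d=P["edge3"]-P["edge2"];print("edge",np.degrees(np.arctan2(d[1],d[0])))
g=lambda a,b:(215+a/4,135+b/4)
a=px2w("top",g(163,237),.22);b=px2w("top",g(318,172),.22);print("bar",a,b,(a+b)/2,np.degrees(np.arctan2(*(a-b)[1::-1])),np.linalg.norm(a-b))
```

```text
ferr [ 0.4602 -0.3384  0.058 ]
cross [ 0.412  -0.2925  0.058 ]
cL [ 0.424 -0.274  0.058]
cR [ 0.3959 -0.3012  0.058 ]
tL [ 0.3992 -0.2479  0.044 ]
tR [ 0.3737 -0.2724  0.044 ]
edge [ 0.4732 -0.3561  0.09  ]
edge2 [ 0.5347 -0.3102  0.09  ]
edge3 [ 0.3891 -0.4273  0.09  ]
axis deg 136.41419914377406 0.06657854414848266
cross deg+90 -135.86431486271044 0.03907752948743677
tips -136.08688193361905 0.03543333570288084
edge -141.20112801151976
bar [0.57161889 0.11545871 0.22      ] [0.60399073 0.03460168 0.22      ] [0.58780481 0.0750302  0.22      ] 111.81913722520937 0.08709647094038915
```

>>> {"fn": "drive_tool", "kwargs": {
  "steps": "-0.02 0 -0.015 0; -0.03 0 -0.021 0; -0.03 0 -0.021 0; -0.03 0 -0.021 0; -0.03 0 -0.021 0; -0.03 0 -0.021 0; -0.03 0 -0.021 0; -0.03 0 -0.021 0; -0.03 0 -0.021 0; -0.03 0 -0.021 0",
  "fingers": 0.0854
}}

```text
time: 2.03
position: [0.2606, 0.1688, 0.2315]
orientation: [[0.273, 0.001, -0.962], [0.962, 0.0, 0.273], [0.001, -1.0, -0.001]]
contact_force: [0.1, 0.5, -0.0]
width: 0.0852
```

>>> {"fn": "drive_tool", "kwargs": {
  "steps": "-0.03 0 -0.021 0; -0.03 0 -0.021 0; -0.03 0 -0.021 0; -0.03 0 -0.021 0; -0.03 0 -0.021 0; -0.03 0 -0.021 0; -0.03 0 -0.021 0; -0.03 0 -0.021 0; -0.03 0 -0.021 0; -0.03 0 -0.021 0"
}}

```text
time: 2.87
position: [0.3806, -0.1778, 0.2314]
orientation: [[0.274, 0.0, -0.962], [0.962, -0.0, 0.274], [-0.0, -1.0, -0.001]]
contact_force: [1.6, 0.5, 1.1]
width: 0.0853
```

>>> {"fn": "drive_tool", "kwargs": {
  "steps": "-0.03 0 -0.021 0; -0.03 0 -0.021 0; -0.03 0 -0.021 0; -0.02 0 -0.02 0; 0 0 0 5.8; 0 0 0 5.8; 0 0 0 5.8; 0 0 0 5.8; 0 0 0 5.8; 0 0 0 0"
}}

```text
time: 3.7
position: [0.4302, -0.3042, 0.2313]
orientation: [[0.709, -0.0, -0.706], [0.706, 0.0, 0.709], [-0.0, -1.0, 0.0]]
contact_force: [-0.1, -0.6, -0.0]
width: 0.0851
```

```bash
cat > look.py <<'E'
import sys
from h import *
tag=sys.argv[1]; cams=sys.argv[2].split(","); things=sys.argv[3].split(",") if len(sys.argv)>3 else []
s=env.get_state(); print("t",s["time"],s["position"].round(4),"xang",np.degrees(np.arctan2(s["orientation"][1,0],s["orientation"][0,0])).round(2),"q",s["q"].round(1),"F",s["contact_force"].round(1),"w",round(s["width"],4))
for n in cams:
    im=env.get_image(n); cv2.imwrite(f"pics/{tag}_{n}.png",im[:,:,::-1])
    for t in things: print(n,t,[([round(v,1) for v in d["at"]],round(d["p"],2)) for d in env.spot_point(n,t)[:3]])
E
python3 look.py c wrist lifter_neck,lifter
```

```text
t 3.7 [ 0.4302 -0.3042  0.2313] xang 44.88 q [-43.2  16.9  -8.5  64.6  -0.    1.9] F [-0.1 -0.6 -0. ] w 0.0851
wrist lifter_neck [([317.1, 227.7], 0.97)]
wrist lifter [([315.3, 254.1], 0.68), ([341.2, 374.8], 0.66)]
```

View pics/c_wrist.png

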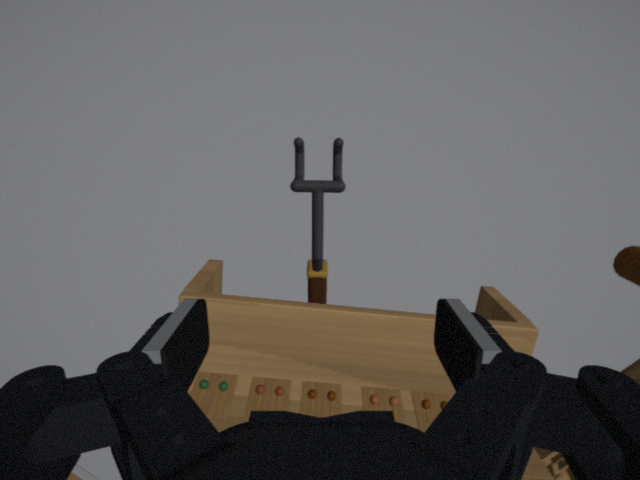

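The wrist view shows the hooks (tips 299/339,143), crosshead row 186, neck column 318, ferrule (317,267), and the riser's front edge at about row 302.

Run:
```python
from h import *
c=cam("wrist"); R=env.get_state()["orientation"]; p=env.get_state()["position"]
for k,uv,z in [("neckdet",(317.1,227.7),.058),("cross",(318,186),.058),("ferr",(317.5,264),.055),("cL",(297,186),.058),("cR",(340,186),.058),("tipL",(299,143),.027),("tipR",(339,143),.027),("edge",(317,303),.09),("edgeL",(190,294),.09),("edgeR",(430,316),.09)]:
    w=px2w("wrist",uv,z,c); print(k,w.round(4),"tool",(R.T@(w-p)).round(4))
```

```text
neckdet [ 0.437 -0.314  0.058] tool [-0.0023  0.1733 -0.0117]
cross [ 0.4122 -0.2883  0.058 ] tool [-0.0014  0.1733  0.024 ]
ferr [ 0.4613 -0.3379  0.055 ] tool [-0.0022  0.1763 -0.0458]
cL [ 0.3999 -0.3007  0.058 ] tool [-0.0189  0.1733  0.024 ]
cR [ 0.425  -0.2753  0.058 ] tool [0.0168 0.1733 0.024 ]
tipL [ 0.3764 -0.2767  0.027 ] tool [-0.0184  0.2043  0.0576]
tipR [ 0.4013 -0.2515  0.027 ] tool [0.017  0.2043 0.0576]
edge [ 0.4762 -0.3528  0.09  ] tool [-0.0023  0.1413 -0.0669]
edgeL [ 0.3982 -0.4201  0.09  ] tool [-0.1051  0.1413 -0.0587]
edgeR [ 0.5499 -0.295   0.09  ] tool [ 0.0906  0.1413 -0.0787]
```

>>> {"fn": "drive_tool", "kwargs": {
  "steps": "-0.002 0.02 -0.01 0; 0 0.03 0 0; 0 0.03 0 0; 0 0.03 0 0; 0 0.03 0 0; 0 0.025 0 0; 0 0.017 0 0; 0 0.01 0 0; 0 0 0 0"
}}

```text
time: 4.6
position: [0.4349, -0.3117, 0.0375]
orientation: [[0.704, -0.002, -0.71], [0.71, 0.002, 0.704], [-0.0, -1.0, 0.003]]
contact_force: [-0.4, 0.3, -0.1]
width: 0.0851
```

>>> {"fn": "drive_tool", "kwargs": {
  "steps": "0 0 0 0; 0 0 0 0; 0 0 0 0; 0 0 0 0; 0 0 0 0; 0 0 0 0; 0 0 0 0; 0 0 0 0",
  "fingers": 0.0,
  "force": 60
}}

```text
time: 5.27
position: [0.4362, -0.3129, 0.0397]
orientation: [[0.705, 0.001, -0.709], [0.709, -0.001, 0.705], [-0.0, -1.0, -0.001]]
contact_force: [-0.7, 0.0, 5.1]
width: 0.0081
```

```bash
python3 look.py d wrist,side
```

```text
t 5.2667 [ 0.4362 -0.3129  0.0397] xang 45.14 q [-43.5  28.5 -22.7  38.8  -0.    1.4] F [-0.7  0.   5.1] w 0.0081
```

View pics/d_wrist.png

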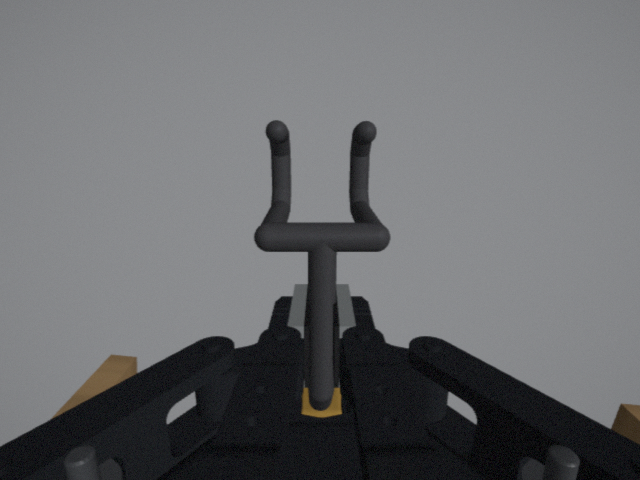

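Gripped at the neck. I'll lift it about 6 mm, then draw it out.

>>> {"fn": "drive_tool", "kwargs": {
  "steps": "0 -0.003 0 0; 0 -0.003 0 0; 0 0 0.004 0; 0 0 0.01 0; 0 0 0.015 0; 0 0 0.015 0; 0 0 0.015 0; 0 0 0.015 0; 0 0 0.015 0; 0 0 0.015 0"
}}

```text
time: 6.2
position: [0.3613, -0.2383, 0.0452]
orientation: [[0.705, -0.0, -0.709], [0.709, 0.0, 0.705], [-0.0, -1.0, 0.001]]
contact_force: [-0.3, 0.4, -2.3]
width: 0.0081
```

>>> {"fn": "drive_tool", "kwargs": {
  "steps": "0 0 0.015 0; 0 0 0.015 0; 0 0 0.015 0; 0 0 0.015 0; 0 0 0.01 0; 0 0 0.005 0; 0 0 0 0"
}}

```text
time: 6.78
position: [0.3083, -0.1856, 0.0453]
orientation: [[0.705, -0.001, -0.709], [0.709, 0.0, 0.705], [-0.0, -1.0, 0.001]]
contact_force: [-0.0, 0.1, -2.5]
width: 0.0076
```

```bash
python3 look.py e side,wrist; python3 -c "
from h import *
crop('pics/e_side.png','pics/e2.png',250,240,240,180,3)"
```

```text
t 6.7833 [ 0.3083 -0.1856  0.0453] xang 45.15 q [-42.7  12.6 -48.   29.4  -0.    2.1] F [-0.   0.1 -2.5] w 0.0076
```

View pics/e2.png

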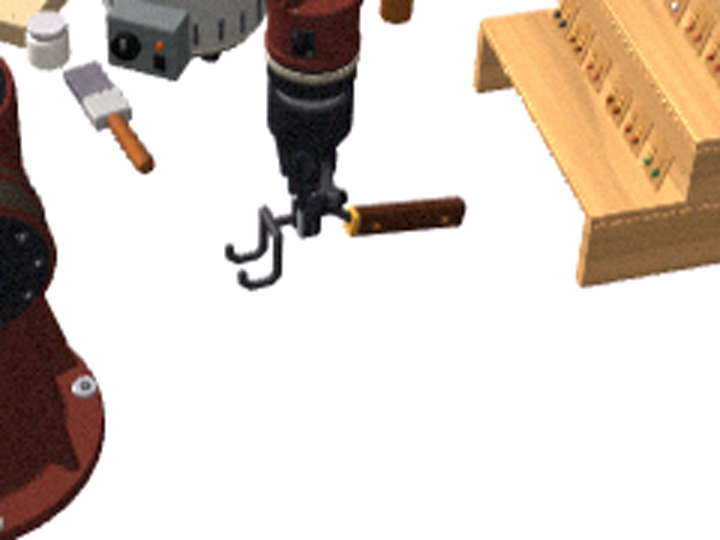

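View pics/e_wrist.png

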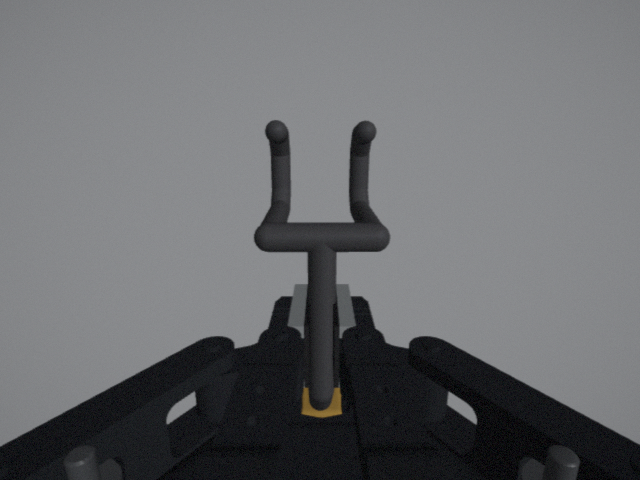

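>>> {"fn": "drive_tool", "kwargs": {
  "steps": "0.01 -0.01 -0.003 0; 0.02 -0.01 -0.005 0; 0.025 0 -0.007 0; 0.025 0 -0.007 0; 0.025 0 -0.007 0; 0.015 0 -0.003 0; 0.006 0 -0.001 0; 0 0 0 3; 0 0 0 6; 0 0 0 6.4"
}}

```text
time: 7.72
position: [0.4214, -0.1207, 0.0651]
orientation: [[0.871, -0.0, -0.492], [0.492, -0.0, 0.871], [-0.0, -1.0, 0.0]]
contact_force: [0.6, 0.2, -2.5]
width: 0.0079
```

>>> {"fn": "drive_tool", "kwargs": {
  "steps": "0 0 0 6.4; 0 0 0 6.4; 0 0 0 6.4; 0 0 0 6.4; 0 0 0 6.4; 0 0 0 6.4; 0 0 0 6.4; 0 0 0 6.4; 0 0 0 6.4; 0 0 0 6.4"
}}

```text
time: 8.55
position: [0.4213, -0.121, 0.0652]
orientation: [[0.823, -0.0, 0.568], [-0.568, -0.0, 0.823], [0.0, -1.0, -0.0]]
contact_force: [-1.1, 0.3, -1.7]
width: 0.0079
```

>>> {"fn": "drive_tool", "kwargs": {
  "steps": "0 0 0 6.4; 0 0 0 6.4; 0 0 0 6.4; 0 0 0 6; 0 0 0 4.5; 0 0 0 3; 0 0 0 1; 0 0 0 0"
}}

```text
time: 9.22
position: [0.4213, -0.1208, 0.0652]
orientation: [[0.375, -0.0, 0.927], [-0.927, -0.0, 0.375], [0.0, -1.0, -0.0]]
contact_force: [-0.3, 0.5, -1.6]
width: 0.0081
```

```bash
python3 look.py f side,wrist; python3 -c "
from h import *
crop('pics/f_side.png','pics/f2.png',210,220,240,180,3)"
```

```text
t 9.2167 [ 0.4213 -0.1208  0.0652] xang -67.97 q [-25.6  17.7 -35.9  36.4  -0.  132.4] F [-0.3  0.5 -1.6] w 0.0081
```

View pics/f2.png

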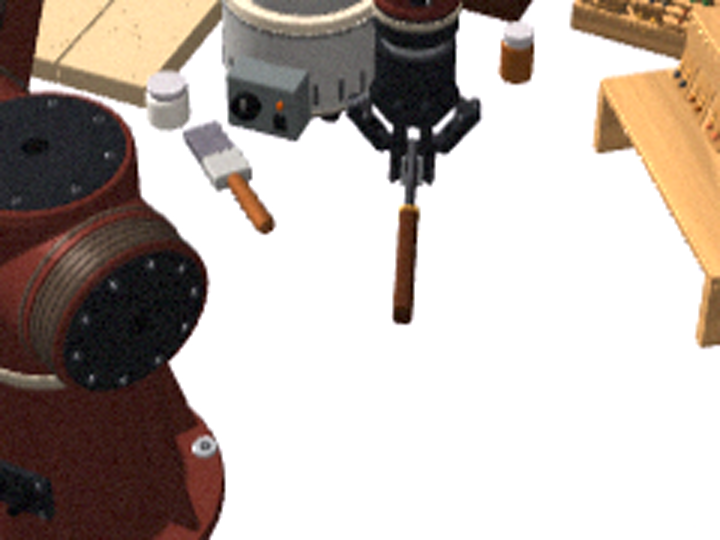

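>>> {"fn": "drive_tool", "kwargs": {
  "steps": "0 0.006 0 0; 0 0.008 0 0; 0 0.005 0 0; 0 0.003 0 0; 0 0.002 0 0; 0 0.001 0 0; 0 0 0 0; 0 0 0 0"
}}

```text
time: 9.98
position: [0.4214, -0.1204, 0.0404]
orientation: [[0.375, 0.0, 0.927], [-0.927, -0.0, 0.375], [0.0, -1.0, 0.0]]
contact_force: [-0.7, 0.4, -1.3]
width: 0.0082
```

>>> {"fn": "drive_tool", "kwargs": {
  "steps": "0 0 0 0; 0 0 0 0; 0 0 0 0; 0 0 0 0; 0 0 0 0; 0 0 0 0",
  "fingers": 0.0854
}}

```text
time: 10.48
position: [0.4213, -0.1203, 0.0404]
orientation: [[0.375, 0.0, 0.927], [-0.927, -0.0, 0.375], [0.0, -1.0, 0.0]]
contact_force: [1.1, 0.1, 0.5]
width: 0.0793
```

>>> {"fn": "drive_tool", "kwargs": {
  "steps": "0 -0.01 0 0; 0 -0.02 0 0; 0 -0.03 0 0; 0 -0.035 0 0; 0 -0.035 0 0; 0 -0.03 0 0; 0 -0.015 0 0; 0 0 0 0"
}}

```text
time: 11.15
position: [0.4232, -0.1212, 0.2187]
orientation: [[0.375, 0.005, 0.927], [-0.927, -0.003, 0.375], [0.004, -1.0, 0.004]]
contact_force: [0.4, 0.2, -0.7]
width: 0.0855
```

```bash
python3 look.py g top,wrist lifter,lifter_neck,lifter_handle; python3 -c "
from h import *
crop('pics/g_top.png','pics/g2.png',270,180,160,120,5)"
```

```text
t 11.15 [ 0.4232 -0.1212  0.2187] xang -67.95 q [-25.5   7.6 -22.4  59.6  -0.  132.4] F [ 0.4  0.2 -0.7] w 0.0855
top lifter []
top lifter_neck [([486.4, 203.0], 0.69)]
top lifter_handle []
wrist lifter [([319.0, 249.9], 0.74)]
wrist lifter_neck [([319.9, 219.4], 0.69)]
wrist lifter_handle [([319.3, 315.2], 0.8)]
```

View pics/g_wrist.png

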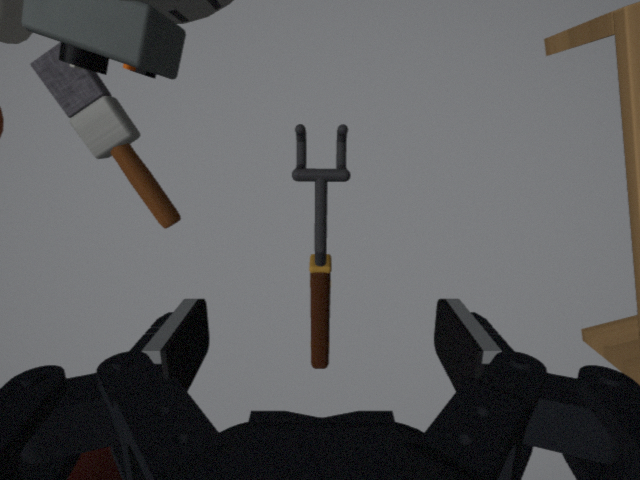

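Run:
```python
from h import *
c=cam("wrist"); R=env.get_state()["orientation"]; p=env.get_state()["position"]
for k,uv,z in [("neckdet",(319.9,219.4),.058),("cross",(320.5,175),.058),("neckend",(320,255),.058),("cL",(297,174.5),.058),("cR",(345.5,174.5),.058),("tipL",(300,130),.0265),("tipR",(342.5,130),.0265),("handle",(319.3,315.2),.0388),("butt",(319.5,366),.028),("butt0",(319.5,366),.02),("ferr",(320,262),.05)]:
    w=px2w("wrist",uv,z,c); print(k,w.round(4),"tool",(R.T@(w-p)).round(4))
```

```text
neckdet [ 0.4205 -0.1182  0.058 ] tool [-0.0017  0.1564  0.0006]
cross [ 0.4536 -0.1053  0.058 ] tool [-0.0011  0.1564  0.0361]
neckend [ 0.3925 -0.1295  0.058 ] tool [-0.0017  0.1564 -0.0296]
cL [ 0.4471 -0.0882  0.058 ] tool [-0.0195  0.1564  0.0365]
cR [ 0.4612 -0.1233  0.058 ] tool [0.0183 0.1563 0.0365]
tipL [ 0.4784 -0.0768  0.0265] tool [-0.0182  0.1878  0.0699]
tipR [ 0.4917 -0.1097  0.0265] tool [0.0172 0.1878 0.0698]
handle [ 0.3321 -0.153   0.0388] tool [-0.0025  0.1757 -0.0944]
butt [ 0.2753 -0.176   0.028 ] tool [-0.0025  0.1866 -0.1557]
butt0 [ 0.2702 -0.178   0.02  ] tool [-0.0026  0.1946 -0.1611]
ferr [ 0.3842 -0.1328  0.05  ] tool [-0.0017  0.1645 -0.0385]
```

>>> {"fn": "drive_tool", "kwargs": {
  "steps": "0 0 0 -4; 0 0 0 -7; 0 0 0 -7; 0 0 0 -7; 0 0 0 -7; 0 0 0 -7; 0 0 0 -7; 0 0 0 -7; 0 0 0 -7; 0 0 0 -7"
}}

```text
time: 12.38
position: [0.421, -0.1202, 0.2148]
orientation: [[1.0, -0.001, 0.011], [-0.011, 0.0, 1.0], [-0.001, -1.0, 0.0]]
contact_force: [0.6, 0.3, -0.3]
width: 0.0852
```

>>> {"fn": "drive_tool", "kwargs": {
  "steps": "0 0 0 -7; 0 0 0 -7; 0 0 0 -7; 0 0 0 -7; 0 0 0 -7; 0 0 0 -7; 0 0 0 -7; 0 0 0 -7; 0 0 0 -7; 0 0 0 -7"
}}

```text
time: 13.22
position: [0.4211, -0.1202, 0.2148]
orientation: [[0.352, -0.001, -0.936], [0.936, 0.0, 0.352], [0.0, -1.0, 0.001]]
contact_force: [0.3, 0.1, 0.4]
width: 0.0853
```

>>> {"fn": "drive_tool", "kwargs": {
  "steps": "0 0 0 -7; 0 0 0 -7; 0 0 0 -7; 0 0 0 -7; 0 0 0 -7; 0 0 0 -7; 0 0.01 0.02 -0.6; 0 0.02 0.03 0; 0 0.02 0.02 0; 0 0.01 0.006 0"
}}

```text
time: 14.05
position: [0.3471, -0.1476, 0.1531]
orientation: [[-0.368, -0.004, -0.93], [0.93, 0.002, -0.368], [0.003, -1.0, 0.003]]
contact_force: [-0.5, -0.4, 0.2]
width: 0.0852
```

```bash
python3 look.py i wrist lifter_handle,lifter_neck
```

```text
t 14.05 [ 0.3471 -0.1476  0.1531] xang 111.59 q [-34.1   4.8 -36.5  48.9  -0.  -55.7] F [-0.5 -0.4  0.2] w 0.0852
wrist lifter_handle [([320.4, 196.4], 0.74)]
wrist lifter_neck [([319.3, 348.0], 0.65)]
```

View pics/i_wrist.png

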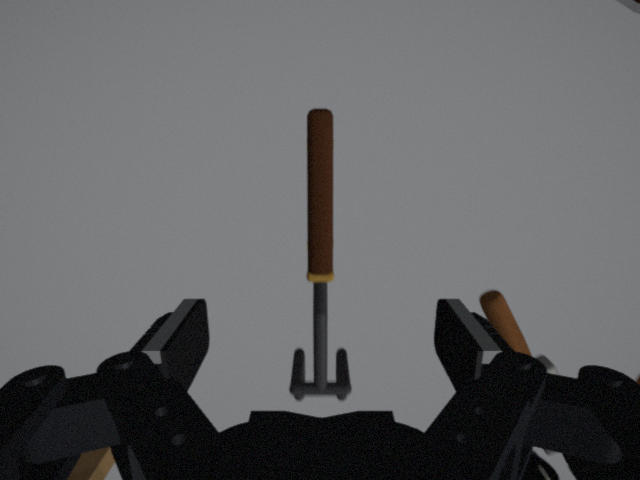

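>>> {"fn": "drive_tool", "kwargs": {
  "steps": "0 0.03 0 0; 0 0.03 0 0; 0 0.02 0 0; 0 0 0 0; 0 0 0 0"
}}

```text
time: 14.62
position: [0.3511, -0.1479, 0.0756]
orientation: [[-0.369, -0.001, -0.929], [0.929, 0.001, -0.369], [0.001, -1.0, 0.001]]
contact_force: [-0.1, 0.0, 0.2]
width: 0.0852
```

```bash
python3 look.py j wrist
python3 - <<'E'
from h import *
c=cam("wrist",) ; R=env.get_state()["orientation"]; p=env.get_state()["position"]
E
```

```text
t 14.6167 [ 0.3511 -0.1479  0.0756] xang 111.68 q [-33.9  11.4 -42.9  35.7   0.  -55.6] F [-0.1  0.   0.2] w 0.0852
```

View pics/j_wrist.png

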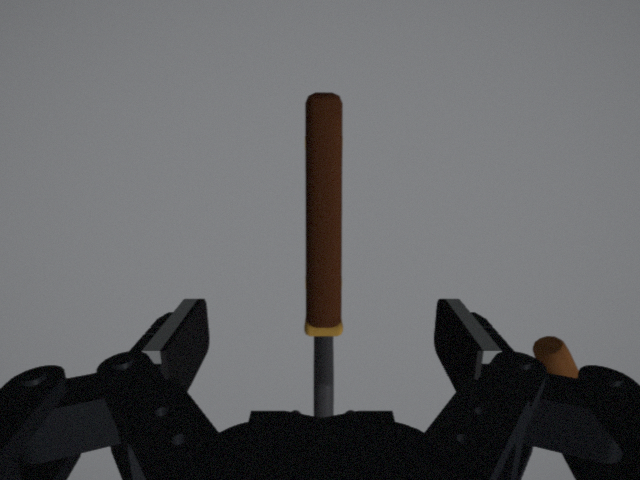

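Run:
```python
from h import *
c=cam("wrist") ; R=env.get_state()["orientation"]; p=env.get_state()["position"]
for k,uv,z in [("front",(323.5,322),.0497),("mid",(323.5,200),.037),("butt",(324,95),.025)]:
    w=px2w("wrist",uv,z,c); print(k,w.round(4),"tool",(R.T@(w-p)).round(4))
```

```text
front [ 0.3727 -0.1383  0.0497] tool [ 0.0016  0.0266 -0.0233]
mid [ 0.3182 -0.1599  0.037 ] tool [0.0017 0.0393 0.0353]
butt [ 0.2729 -0.1776  0.025 ] tool [0.002  0.0513 0.084 ]
```

>>> {"fn": "drive_tool", "kwargs": {
  "steps": "0.0015 0.01 0 0; 0 0.02 0 0; 0 0.018 0 0; 0 0.01 0 0; 0 0.005 0 0; 0 0.0015 0 0; 0 0 0 0; 0 0 0 0"
}}

```text
time: 15.33
position: [0.3509, -0.1473, 0.0117]
orientation: [[-0.369, 0.001, -0.929], [0.929, -0.001, -0.369], [-0.001, -1.0, -0.001]]
contact_force: [-0.2, -0.8, -0.8]
width: 0.0853
```

>>> {"fn": "drive_tool", "kwargs": {
  "steps": "0 0 0 0; 0 0 0 0; 0 0 0 0; 0 0 0 0; 0 0 0 0; 0 0 0 0; 0 0 0 0; 0 0 0 0; 0 0 0 0",
  "fingers": 0.0,
  "force": 115
}}

```text
time: 16.08
position: [0.35, -0.1467, 0.011]
orientation: [[-0.369, 0.0, -0.93], [0.93, 0.0, -0.369], [0.0, -1.0, -0.0]]
contact_force: [-1.2, 0.6, 7.2]
width: 0.0163
```

>>> {"fn": "drive_tool", "kwargs": {
  "steps": "0 -0.003 0 0; 0 -0.007 0 0; 0 -0.02 0 0; 0 -0.02 0 0; 0 -0.02 0 0; 0 -0.01 0 0; 0 0 0 0; 0 0 0 0"
}}

```text
time: 16.75
position: [0.3503, -0.147, 0.0912]
orientation: [[-0.369, 0.001, -0.93], [0.93, -0.001, -0.369], [-0.001, -1.0, -0.001]]
contact_force: [-0.7, -0.1, -1.7]
width: 0.0164
```

```bash
python3 look.py k side,top,wrist lifter_neck,lifter_seat,lid_bar,lid_center,pad_top; python3 -c "
from h import *
crop('pics/k_side.png','pics/k2.png',250,190,200,150,4)"
```

```text
t 16.75 [ 0.3503 -0.147   0.0912] xang 111.64 q [-33.8   9.8 -42.   38.2  -0.  -55.5] F [-0.7 -0.1 -1.7] w 0.0164
side lifter_neck []
side lifter_seat []
side lid_bar [([311.5, 188.7], 0.59)]
side lid_center [([314.9, 211.7], 0.81), ([167.7, 291.1], 0.71)]
side pad_top [([248.1, 220.0], 0.98)]
top lifter_neck [([366.7, 267.6], 0.84), ([229.4, 135.6], 0.63)]
top lifter_seat [([356.3, 245.9], 0.73)]
top lid_bar [([272.1, 186.3], 0.97), ([157.6, 374.2], 0.88)]
top lid_center [([277.6, 187.0], 0.8), ([165.1, 368.0], 0.76), ([181.1, 292.5], 0.43)]
top pad_top [([174.9, 202.7], 0.77), ([239.7, 248.2], 0.2)]
wrist lifter_neck []
wrist lifter_seat [([568.6, 413.2], 0.64)]
wrist lid_bar []
wrist lid_center []
wrist pad_top []
```

View pics/k2.png

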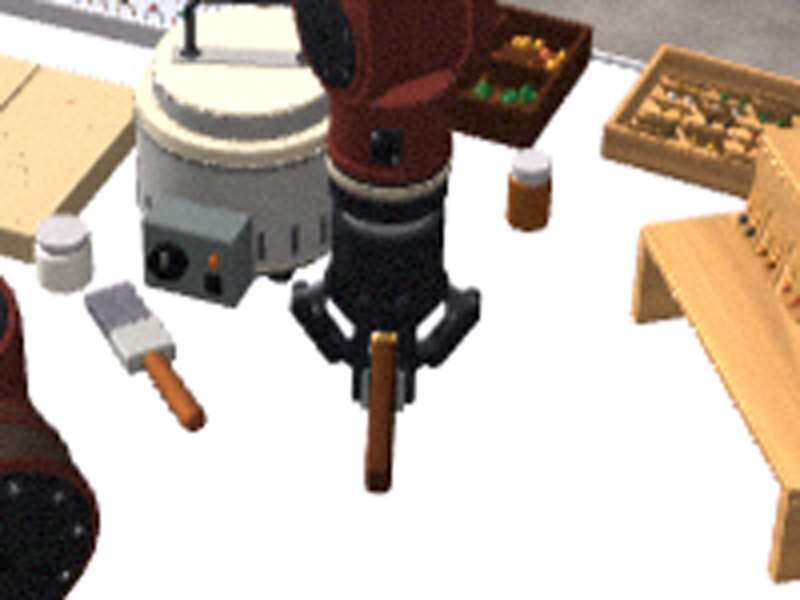

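View pics/k_wrist.png

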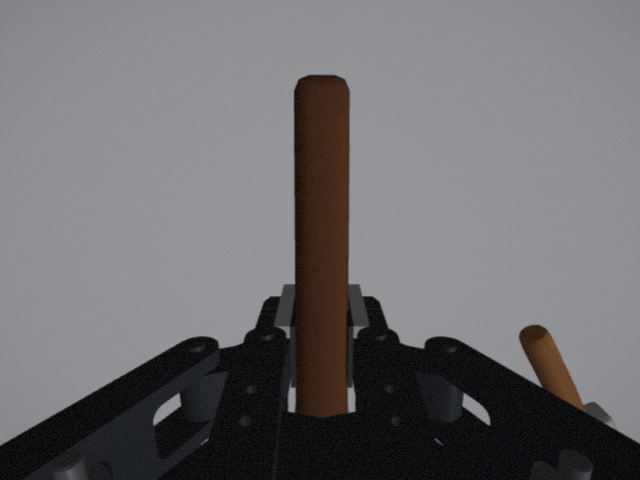

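>>> {"fn": "drive_tool", "kwargs": {
  "steps": "0 -0.02 0 4; 0 -0.03 0 6.5; 0 -0.03 0 6.5; 0 -0.03 0 6.5; 0 -0.01 0 6.5; 0 0 0 6.5; 0 0 0 6.5; 0 0 0 6.5; 0 0 0 5; 0 0 0 0"
}}

```text
time: 18.48
position: [0.35, -0.1467, 0.2108]
orientation: [[0.546, -0.0, -0.838], [0.838, 0.0, 0.546], [0.0, -1.0, 0.0]]
contact_force: [0.2, 0.2, -2.1]
width: 0.0164
```

```bash
python3 look.py l side,top lifter_neck,lifter_seat,lifter; python3 -c "
from h import *
crop('pics/l_side.png','pics/l2.png',270,170,200,150,4)
crop('pics/l_top.png','pics/l3.png',290,180,200,150,4)"
```

```text
t 18.4833 [ 0.35   -0.1467  0.2108] xang 56.92 q [-33.8   1.5 -30.4  58.    0.   -0.7] F [ 0.2  0.2 -2.1] w 0.0164
side lifter_neck [([373.7, 233.3], 0.93)]
side lifter_seat [([380.4, 243.3], 0.74), ([384.8, 244.6], 0.69)]
side lifter [([353.9, 257.2], 0.68), ([381.7, 245.1], 0.37), ([246.4, 219.0], 0.17)]
top lifter_neck [([229.1, 132.4], 0.74), ([407.8, 266.7], 0.72)]
top lifter_seat [([416.4, 247.0], 0.64), ([228.4, 134.8], 0.29)]
top lifter []
```

View pics/l2.png

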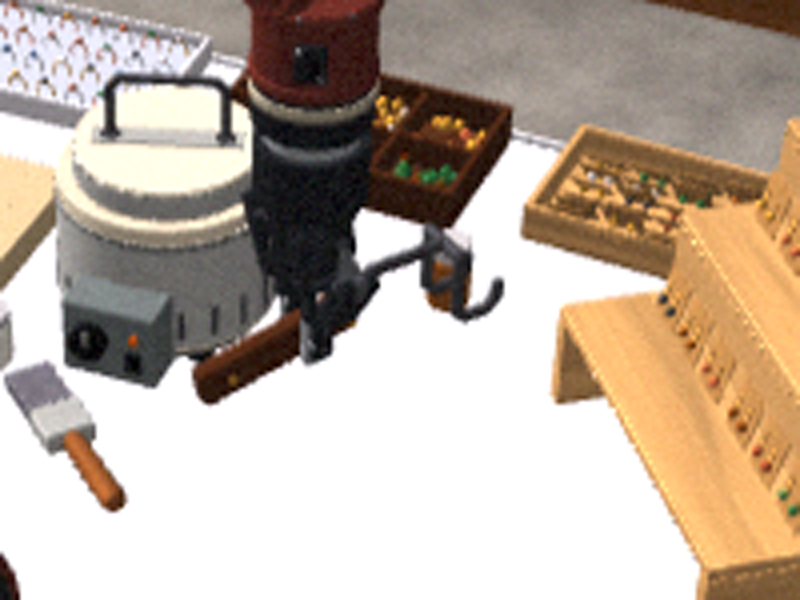

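View pics/l3.png

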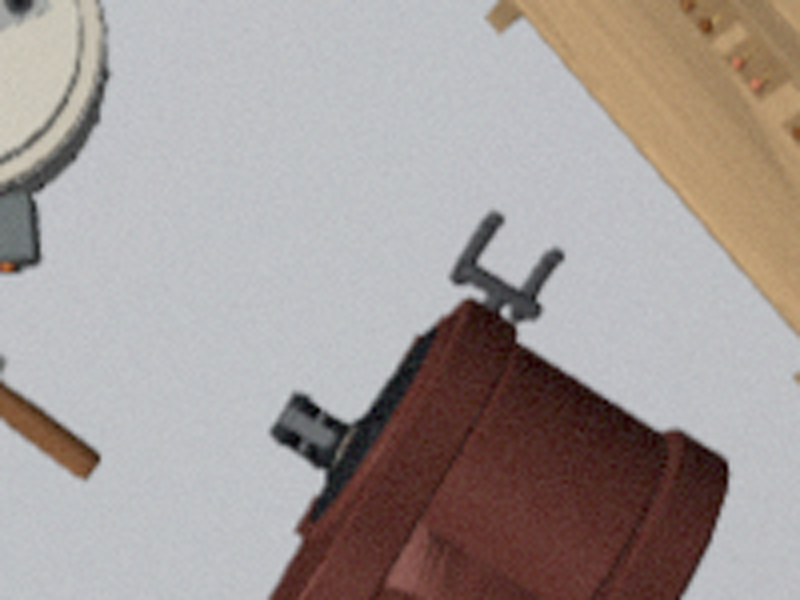

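```bash
cat > fit.py <<'E'
from h import *
from scipy.optimize import least_squares
s=env.get_state(); R=s["orientation"]; p=s["position"]
L={"tipA":(.1185,.018,.0265),"tipB":(.1185,-.018,.0265),"cA":(.0845,.020,.058),"cB":(.0845,-.020,.058),"jB":(.096,-.018,.0),"bt":(-.1176,0,.0276),"bb":(-.1123,0,0.0)}
def model(v):
    g,pitch,yaw,zo,yo=v
    # pivot: TCP-grasp point (lifter x=-0.0575+g, z=0.030)
    c,sn=np.cos(pitch),np.sin(pitch)
    out={}
    for k,(x,y,z) in L.items():
        x=x-(-.0575+g); z=z-.030
        x,z=c*x-sn*z, sn*x+c*z   # pitch>0 : nose up
        x,y=np.cos(yaw)*x-np.sin(yaw)*y, np.sin(yaw)*x+np.cos(yaw)*y
        y+=yo
        z=z+zo
        # tool: z=-lifter x, x = lifter y?  tool x at +90deg from lifter x => lifter y ; up = -tool y
        t=np.array([y,-(z)-.019,-x]); out[k]=p+R@t
    return out
def fit(obs,x0=(.03,0,0,0,0)):
    def res(v):
        m=model(v); r=[]
        for n,k,uv in obs: r+=list(w2px(n,m[k])-uv)
        return r+[(v[3])/.002,v[4]/.002,v[2]/.03]
    s=least_squares(res,x0); return s.x,np.array(res(s.x)[:2*len(obs)]).reshape(-1,2)
E
python3 - <<'E'
from fit import *
a=lambda x,y:(270+x/4,170+y/4); b=lambda x,y:(290+x/4,180+y/4)
obs=[("side","cA",a(432,235)),("side","tipB",a(499,285)),("side","jB",a(468,315)),("side","bt",a(197,372)),("top","tipA",b(495,217)),("top","tipB",b(557,256)),("top","cA",b(458,275)),("top","cB",b(533,314))]
x,r=fit(obs); print(x[0],np.degrees(x[1]),np.degrees(x[2]),x[3:]);print(r.round(1))
x,r=fit(obs[:3]); print(x[0],np.degrees(x[1]),np.degrees(x[2]),x[3:])
E
```

```text
0.03182611166878549 -1.8906476140210469 0.848101381659992 [-0.00093586 -0.00198404]
[[-2.  -1.2]
 [-1.4 -1. ]
 [-1.1  1.7]
 [-2.4  0.6]
 [ 0.1  0.5]
 [-0.2 -0.3]
 [ 2.7 -1.7]
 [ 1.2 -1.3]]
0.026057906456904662 -3.3665554646346942 0.08570498349647346 [-1.96669480e-04 -4.23231588e-05]
```

```bash
python3 -c "
from h import *
crop('pics/l_top.png','pics/m1.png',225,140,100,75,8)
crop('pics/l_side.png','pics/m2.png',275,175,80,60,10)"
```

```text
(no output)
```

View pics/m1.png

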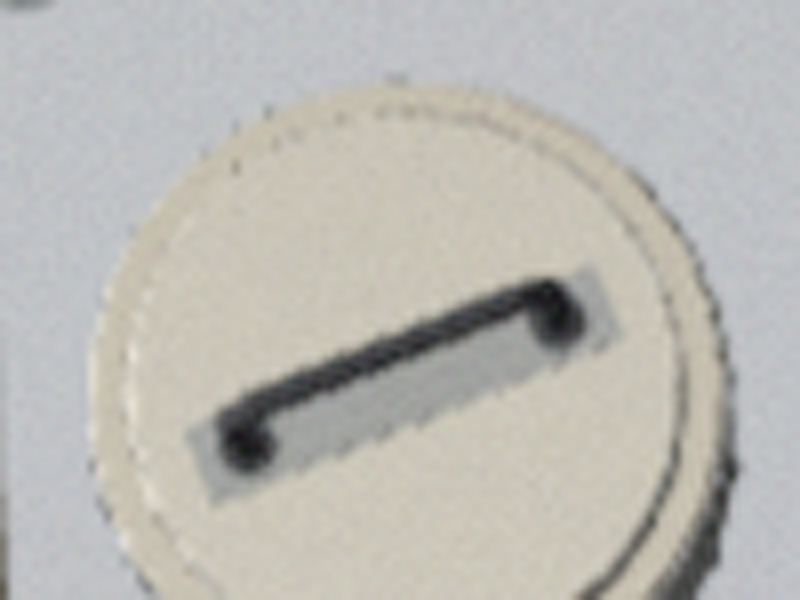

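View pics/m2.png

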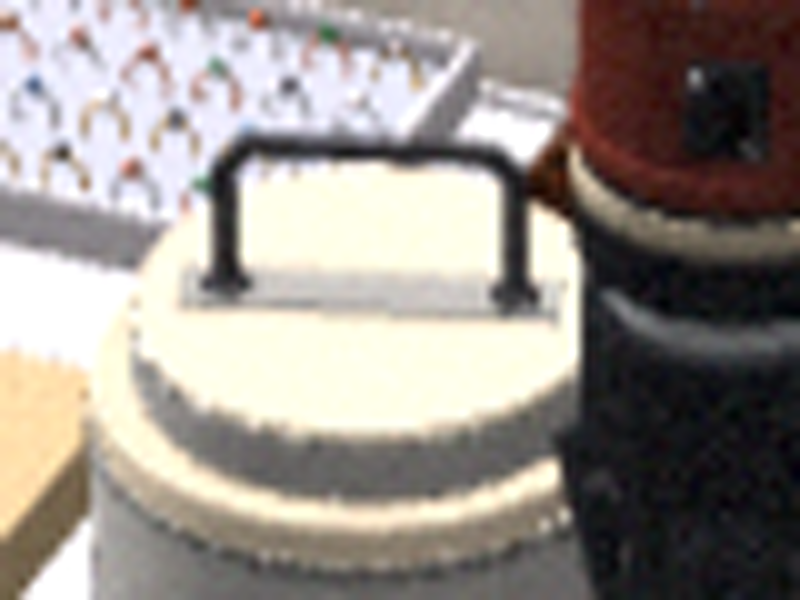

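Run:
```python
from h import *
tl,tr=(225+227/8,140+410/8),(225+548/8,140+285/8)
sl,sr=(275+225/10,175+148/10),(275+516/10,175+158/10)
A=tri([("top",tl),("side",sl)]);B=tri([("top",tr),("side",sr)])
print(A,B,(A+B)/2,np.degrees(np.arctan2(*(A-B)[1::-1])),np.linalg.norm(A-B))
for n,l,r in [("top",tl,tr),("side",sl,sr)]:
    a=px2w(n,l,.222);b=px2w(n,r,.222);print(n,(a+b)/2,np.degrees(np.arctan2(*(a-b)[1::-1])),np.linalg.norm(a-b))
# bases z=.168
a=px2w("top",(225+248/8,140+447/8),.168);b=px2w("top",(225+557/8,140+322/8),.168);print("base",(a+b)/2,np.degrees(np.arctan2(*(a-b)[1::-1])),np.linalg.norm(a-b))
# lid circle & pad corners
print("pad", [px2w("top",u,.032).round(4) for u in [(131,162),(222,158),(226,249),(134,253)]])
```

```text
[0.57926727 0.1192678  0.2165649 ] [0.61015303 0.0350438  0.21835982] [0.59471015 0.0771558  0.21746236] 110.13848220260554 0.0897264416203353
top [0.59316329 0.07828641 0.222     ] 110.33576096372953 0.08913273213408744
side [0.58922695 0.07240701 0.222     ] 112.03470009773511 0.08923707641118679
base [0.59221225 0.0788423  0.168     ] 111.08002782966035 0.08997183854350586
pad [array([0.6846, 0.4349, 0.032 ]), array([0.6898, 0.2166, 0.032 ]), array([0.4709, 0.2087, 0.032 ]), array([0.4659, 0.4269, 0.032 ])]
```

>>> {"fn": "drive_tool", "kwargs": {
  "steps": "0 0 0 -3; 0 0 0 -6.5; 0 0 0 -6.8; 0 0 0 -6.8; 0 0 0 -6.8; 0 0 0 -6.8; 0 0 0 -6.8; 0 0 0 -6.6; 0 0 0 -4; 0 0 0 0"
}}

```text
time: 19.72
position: [0.35, -0.1468, 0.2108]
orientation: [[-0.366, -0.0, -0.931], [0.931, -0.0, -0.366], [-0.0, -1.0, 0.0]]
contact_force: [-0.0, -0.1, -2.0]
width: 0.0166
```

>>> {"fn": "drive_tool", "kwargs": {
  "steps": "0.01 0 -0.01 0; 0.02 0.003 -0.018 0; 0.024 0.003 -0.02 0; 0.024 0.003 -0.02 0; 0.02 0.003 -0.02 0; 0.014 0.003 -0.015 0; 0.01 0.003 -0.008 0; 0 0 0 0; 0 0 0 0"
}}

```text
time: 20.47
position: [0.4091, 0.0075, 0.1926]
orientation: [[-0.362, -0.001, -0.932], [0.932, -0.0, -0.362], [0.0, -1.0, 0.001]]
contact_force: [0.3, 0.0, -1.5]
width: 0.0167
```

```bash
python3 look.py n top,side,wrist lifter_seat,lid_bar; python3 -c "
from h import *
crop('pics/n_top.png','pics/n1.png',225,140,133,100,6)
crop('pics/n_side.png','pics/n2.png',270,165,107,80,7)"
```

```text
t 20.4667 [0.4091 0.0075 0.1926] xang 111.24 q [ -9.2   5.8 -28.7  55.5  -0.  -30.4] F [ 0.3  0.  -1.5] w 0.0167
top lifter_seat [([285.9, 216.5], 0.49)]
top lid_bar [([156.7, 375.0], 0.65), ([297.4, 237.5], 0.4)]
side lifter_seat [([308.2, 210.7], 0.49), ([304.5, 234.9], 0.29)]
side lid_bar [([312.1, 186.3], 0.89)]
wrist lifter_seat []
wrist lid_bar []
```

View pics/n1.png

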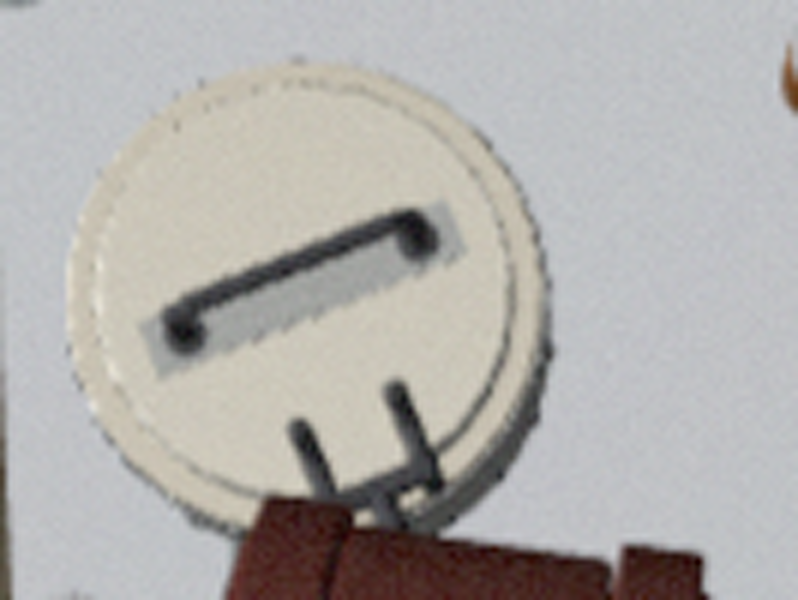

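View pics/n2.png

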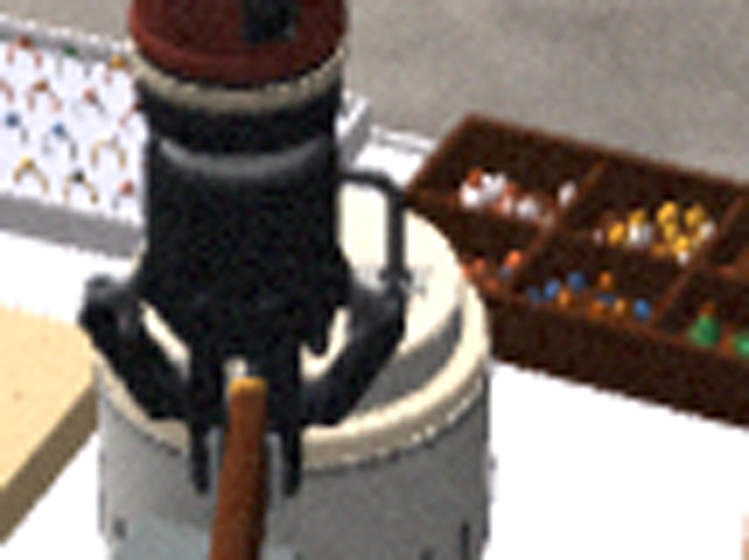

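View pics/n_wrist.png

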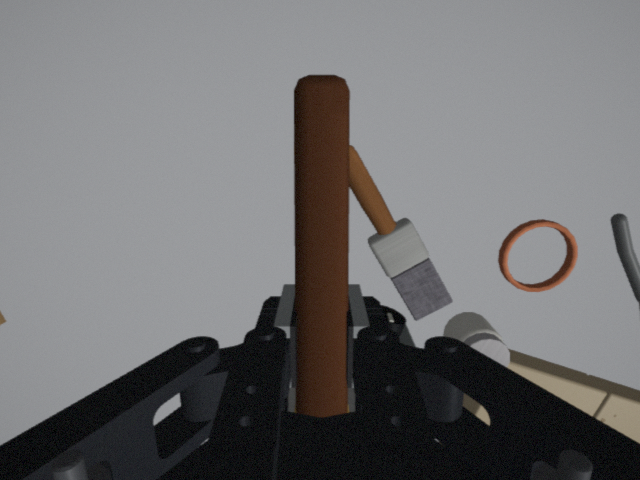

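Run:
```python
from h import *
f=lambda a,b:(225+a/6,140+b/6)
t1=px2w("top",f(297,425),.205);t2=px2w("top",f(396,388),.205)
b1=px2w("top",f(176,308),.222);b2=px2w("top",f(410,214),.222)
t=(t1+t2)/2;b=(b1+b2)/2
print(t,b,"spacing",np.linalg.norm(t1-t2),"tipdir",np.degrees(np.arctan2(*(t1-t2)[1::-1])),"bardir",np.degrees(np.arctan2(*(b1-b2)[1::-1])),np.linalg.norm(b1-b2))
R=env.get_state()["orientation"]; print("bar-tip in tool",(R.T@(b-t)).round(4))
c1=px2w("top",f(345,500),.237);c2=px2w("top",f(434,465),.237);print("crossdir",np.degrees(np.arctan2(*(c1-c2)[1::-1])))
```

```text
[0.54425072 0.06094906 0.205     ] [0.59301579 0.07746919 0.222     ] spacing 0.03684969513948635 tipdir 109.48018393491944 bardir 110.95178533326244 0.08700123959522939
bar-tip in tool [-0.0022 -0.017  -0.0514]
crossdir 110.42740146427991
```

>>> {"fn": "drive_tool", "kwargs": {
  "steps": "-0.001 0 -0.006 0; -0.001 0 -0.01 0; 0 0 -0.01 0; 0 0 -0.01 0; 0 0 -0.01 0; 0 0 -0.01 0; 0 0 -0.008 0; 0 0 -0.004 0; 0 0 0 0; 0 0 0 0"
}}

```text
time: 21.75
position: [0.4732, 0.03, 0.1926]
orientation: [[-0.363, -0.001, -0.932], [0.932, -0.0, -0.363], [0.0, -1.0, 0.001]]
contact_force: [0.3, -0.7, -2.1]
width: 0.0164
```

```bash
python3 look.py o top,side; python3 -c "
from h import *
crop('pics/o_top.png','pics/o1.png',225,140,133,100,6)
crop('pics/o_side.png','pics/o2.png',270,165,107,80,7)"
```

```text
t 21.75 [0.4732 0.03   0.1926] xang 111.26 q [ -5.2  12.8 -20.1  57.2  -0.  -26.5] F [ 0.3 -0.7 -2.1] w 0.0164
```

View pics/o1.png

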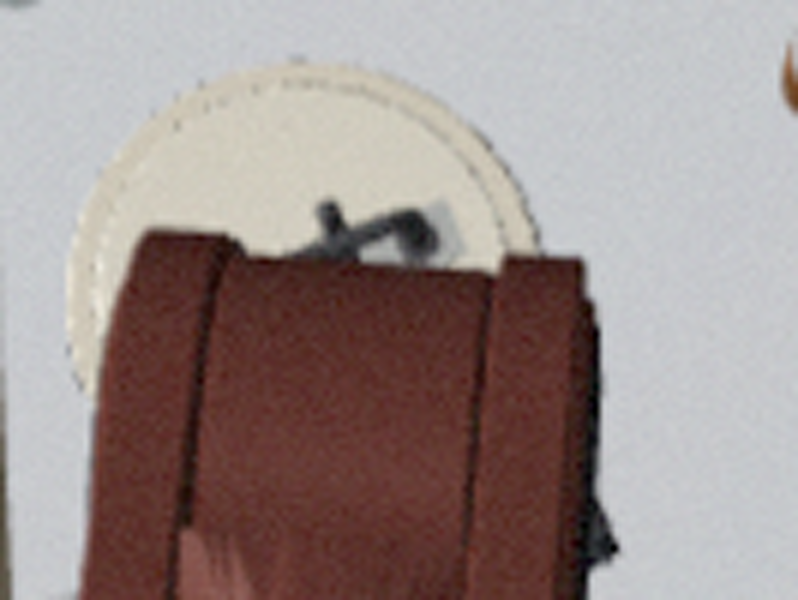

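View pics/o2.png

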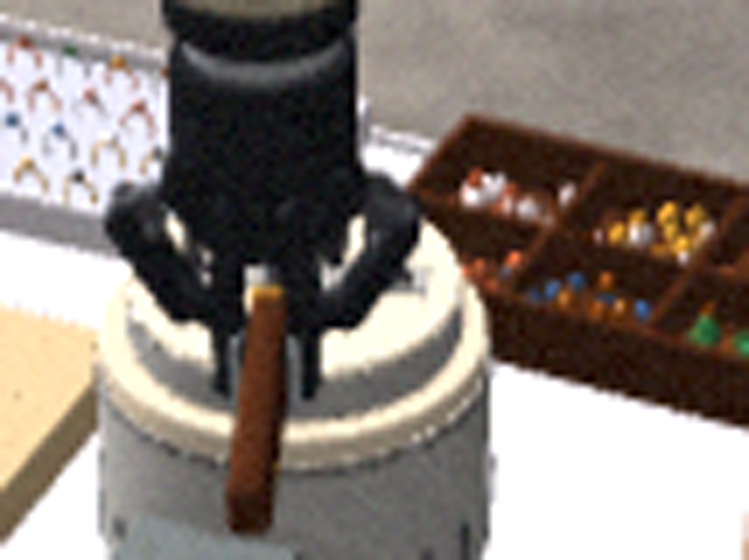

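>>> {"fn": "drive_tool", "kwargs": {
  "steps": "0 -0.003 -0.002 0; 0 -0.005 0 0; 0 -0.005 0 0; 0 -0.005 0 0; 0 -0.003 0 0; 0 -0.002 0 0; 0 0 0 0"
}}

```text
time: 22.43
position: [0.4756, 0.0306, 0.2164]
orientation: [[-0.362, 0.001, -0.932], [0.932, -0.0, -0.362], [-0.0, -1.0, -0.001]]
contact_force: [-0.4, 0.2, -1.7]
width: 0.0164
```

>>> {"fn": "drive_tool", "kwargs": {
  "steps": "0 -0.002 0 0; 0 -0.002 0 0; 0 -0.002 0 0; 0 -0.001 0 0; 0 0 0 0; 0 0 0 0"
}}

```text
time: 22.93
position: [0.475, 0.0307, 0.2226]
orientation: [[-0.362, -0.001, -0.932], [0.932, -0.0, -0.362], [0.0, -1.0, 0.001]]
contact_force: [0.5, -0.3, -4.3]
width: 0.0162
```

>>> {"fn": "drive_tool", "kwargs": {
  "steps": "0 -0.002 0 0; 0 -0.002 0 0; 0 -0.003 0 0; 0 -0.003 0 0; 0 0 0 0; 0 0 0 0"
}}

```text
time: 23.43
position: [0.4754, 0.0306, 0.2331]
orientation: [[-0.362, 0.0, -0.932], [0.932, -0.0, -0.362], [-0.0, -1.0, -0.0]]
contact_force: [-0.2, -0.1, -2.7]
width: 0.0165
```

```bash
python3 look.py p top,side,wrist; python3 -c "
from h import *
print(env.get_state()['moment'])
crop('pics/p_top.png','pics/p1.png',225,140,133,100,6)
crop('pics/p_side.png','pics/p2.png',270,165,107,80,7)"
```

```text
t 23.4333 [0.4754 0.0306 0.2331] xang 111.24 q [ -5.1  11.3 -15.7  63.   -0.  -26.4] F [-0.2 -0.1 -2.7] w 0.0165
[-0.2003206   0.6013975   0.03271294]
```

View pics/p1.png

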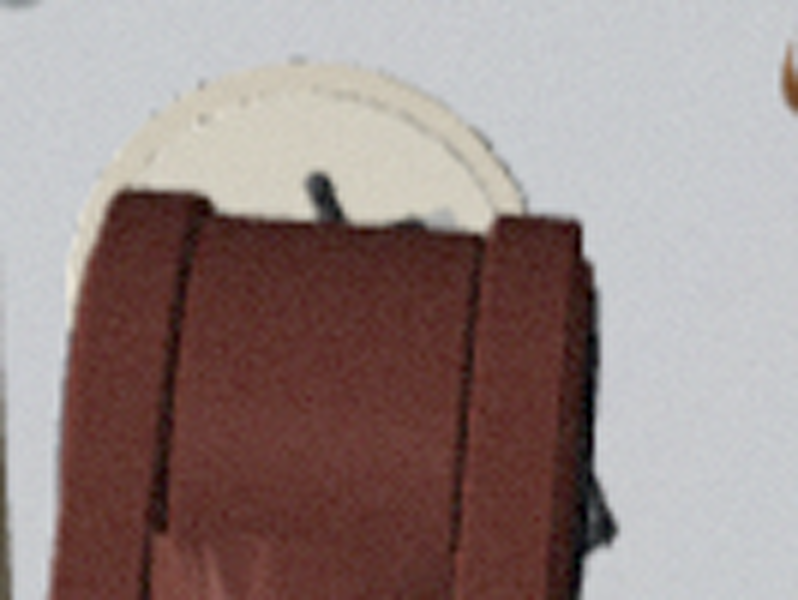

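View pics/p2.png

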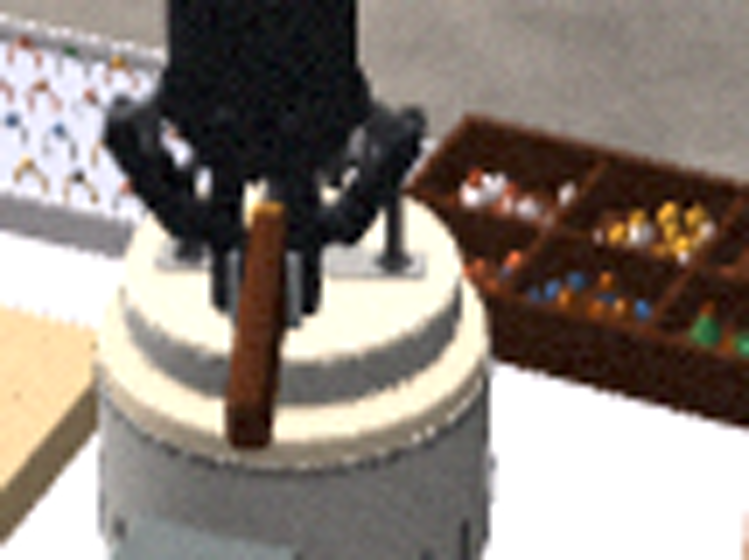

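View pics/p_wrist.png

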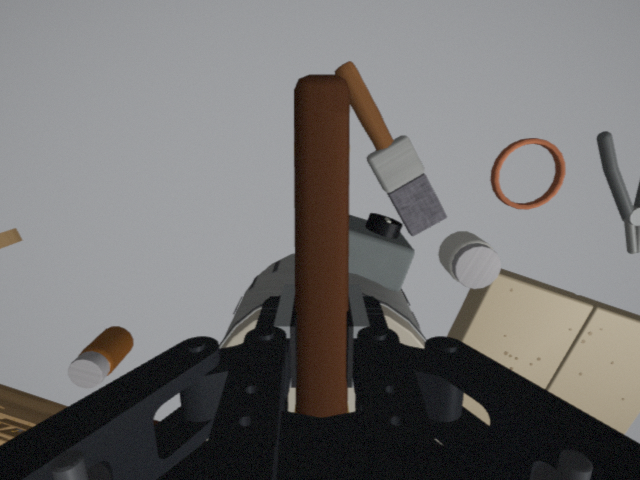

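>>> {"fn": "drive_tool", "kwargs": {
  "steps": "0 -0.003 0 0; 0 -0.005 0 0; 0 -0.005 0 0; 0 -0.005 0 0; 0 -0.005 0 0; 0 -0.005 0 0; 0 -0.002 0 0; 0 0 0 0; 0 0 0 0"
}}

```text
time: 24.33
position: [0.4753, 0.0306, 0.2628]
orientation: [[-0.362, 0.0, -0.932], [0.932, -0.0, -0.362], [-0.0, -1.0, -0.0]]
contact_force: [-0.3, 1.5, -4.4]
width: 0.0164
```

```bash
python3 look.py q top,side,wrist; python3 -c "
from h import *
print(env.get_state()['moment'])
crop('pics/q_top.png','pics/q1.png',225,140,133,100,6)
crop('pics/q_side.png','pics/q2.png',270,165,107,80,7)"
```

```text
t 24.3333 [0.4753 0.0306 0.2628] xang 111.24 q [ -5.1  10.4 -12.3  67.4  -0.  -26.4] F [-0.3  1.5 -4.4] w 0.0164
[-0.09150989  0.18797496  0.03470626]
```

View pics/q2.png

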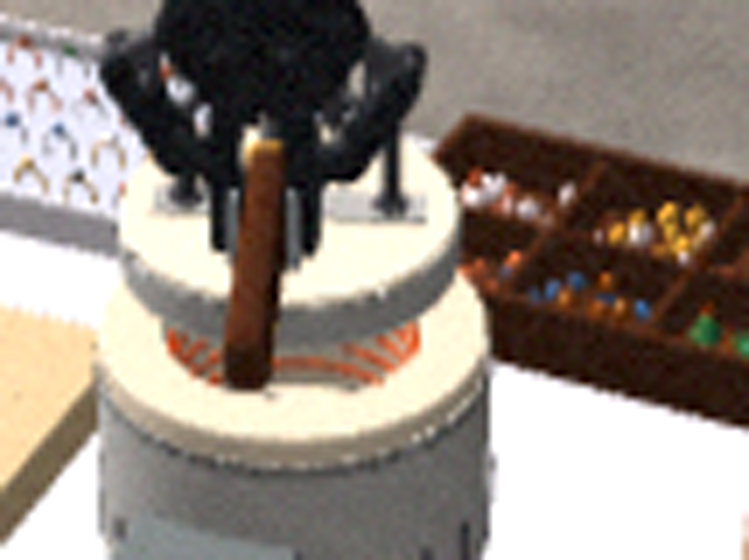

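View pics/q1.png

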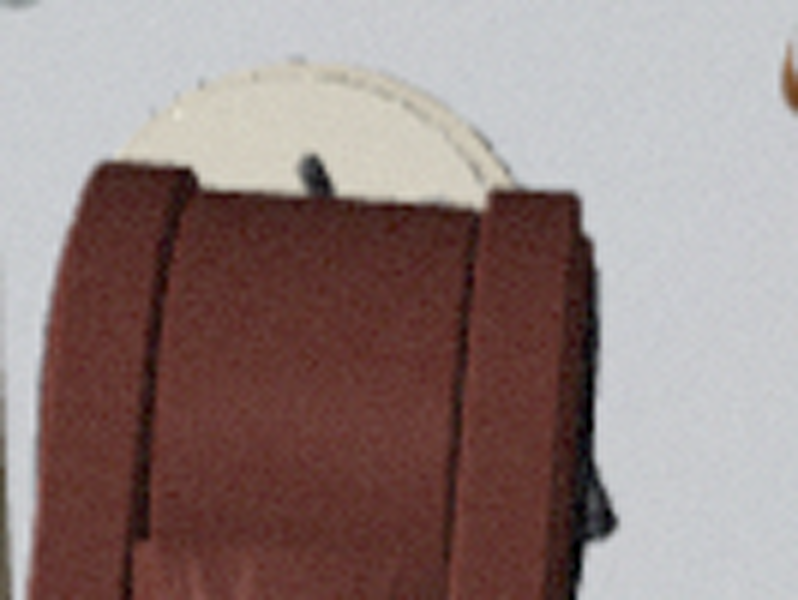

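Lid is off and level with the kiln's mouth visible beneath it. Next I'll measure the pad centre precisely from the earlier pictures.

```bash
python3 -c "
from h import *
crop('pics/l_top.png','pics/r1.png',120,148,120,115,5)
crop('pics/a_side.png','pics/r2.png',190,185,110,80,7)"
```

```text
(no output)
```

View pics/r1.png

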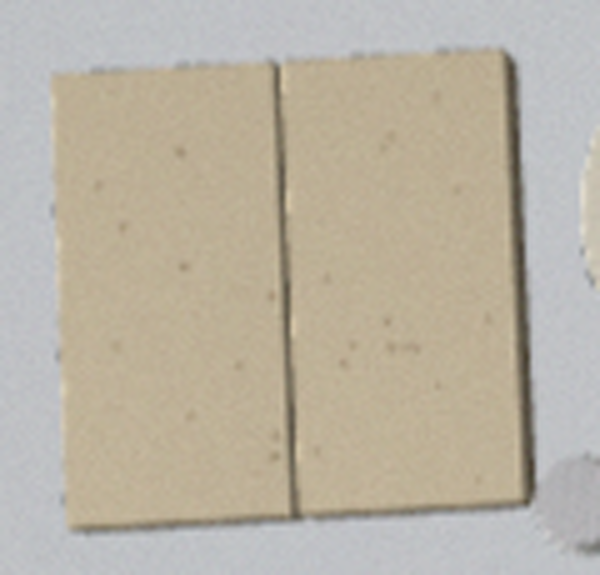

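View pics/r2.png

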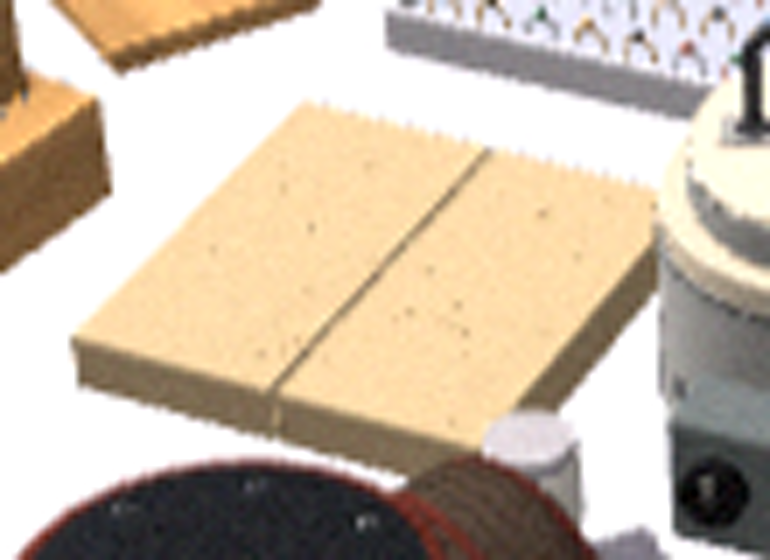

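Run:
```python
from h import *
C=[px2w("top",(120+a/5,148+b/5),.032) for a,b in [(54,73),(503,50),(526,500),(70,523)]]
C=np.array(C); print(C.round(4)); m=C.mean(0); print(m, np.linalg.norm(C[0]-C[1]),np.linalg.norm(C[1]-C[2]))
S=np.array([px2w("side",(190+a/7,185+b/7),.032) for a,b in [(308,102),(660,190),(75,343)]]); print(S.round(4), (S[1]+S[2])/2)
R=env.get_state()["orientation"]
g=(m-np.array([.592,.077,.032])); print("tool move",(R.T@g).round(4))
g=(m-np.array([.593,.0775,.032])); print("top-only",(R.T@g).round(4))
```

```text
[[0.6831 0.4354 0.032 ]
 [0.6898 0.2199 0.032 ]
 [0.4733 0.2106 0.032 ]
 [0.4668 0.4269 0.032 ]]
[0.57827585 0.32320558 0.032     ] 0.21554846200170152 0.21670144459933613
[[0.6791 0.4276 0.032 ]
 [0.6874 0.2301 0.032 ]
 [0.4585 0.417  0.032 ]] [0.57295759 0.32355825 0.032     ]
tool move [ 0.2344  0.     -0.0764]
top-only [ 0.2343  0.     -0.0753]
```

>>> {"fn": "drive_tool", "kwargs": {
  "steps": "0 -0.003 0 0; 0 -0.005 0 0; 0.001 -0.005 0 0; 0.003 -0.002 -0.001 0; 0.005 0 -0.002 0; 0.007 0 -0.002 0; 0.009 0 -0.003 0; 0.011 0 -0.004 0; 0.012 0 -0.004 0; 0.012 0 -0.004 0"
}}

```text
time: 25.32
position: [0.4719, 0.0954, 0.2776]
orientation: [[-0.363, -0.0, -0.932], [0.932, 0.0, -0.363], [0.0, -1.0, 0.0]]
contact_force: [0.0, 0.8, -4.2]
width: 0.0166
```

>>> {"fn": "drive_tool", "kwargs": {
  "steps": "0.012 0 -0.004 0; 0.012 0 -0.004 0; 0.012 0 -0.004 0; 0.012 0 -0.004 0; 0.012 0 -0.004 0; 0.012 0 -0.004 0; 0.012 0 -0.004 0; 0.012 0 -0.004 0; 0.012 0 -0.004 0; 0.012 0 -0.004 0"
}}

```text
time: 26.15
position: [0.4656, 0.2217, 0.2777]
orientation: [[-0.363, -0.0, -0.932], [0.932, 0.0, -0.363], [0.0, -1.0, 0.0]]
contact_force: [0.5, 0.3, -4.8]
width: 0.0168
```

>>> {"fn": "drive_tool", "kwargs": {
  "steps": "0.012 0 -0.004 0; 0.012 0 -0.004 0; 0.01 0 -0.003 0; 0.008 0 -0.003 0; 0.006 0 -0.002 0; 0.004 0 -0.001 0; 0.002 0 -0.001 0; 0.001 0 0 0; 0 0 0 0; 0 0 0 0"
}}

```text
time: 26.98
position: [0.4629, 0.2776, 0.2778]
orientation: [[-0.362, -0.0, -0.932], [0.932, -0.0, -0.362], [-0.0, -1.0, 0.0]]
contact_force: [-0.7, 0.6, -4.9]
width: 0.0165
```

```bash
python3 look.py s top,side,wrist lid_center,lid_bar,pad_top; python3 -c "
from h import *
crop('pics/s_top.png','pics/s1.png',110,110,160,120,5)
crop('pics/s_side.png','pics/s2.png',170,120,160,120,5)"
```

```text
t 26.9833 [0.4629 0.2776 0.2778] xang 111.21 q [23.2 17.1 -1.1 71.8 -0.   2. ] F [-0.7  0.6 -4.9] w 0.0165
top lid_center [([156.7, 193.9], 0.94)]
top lid_bar [([145.3, 193.0], 0.55)]
top pad_top [([288.9, 273.0], 0.32)]
side lid_center [([242.3, 180.4], 0.77)]
side lid_bar [([239.8, 155.2], 0.69)]
side pad_top [([244.9, 222.8], 0.56)]
wrist lid_center []
wrist lid_bar []
wrist pad_top [([113.8, 242.6], 0.65)]
```

View pics/s1.png

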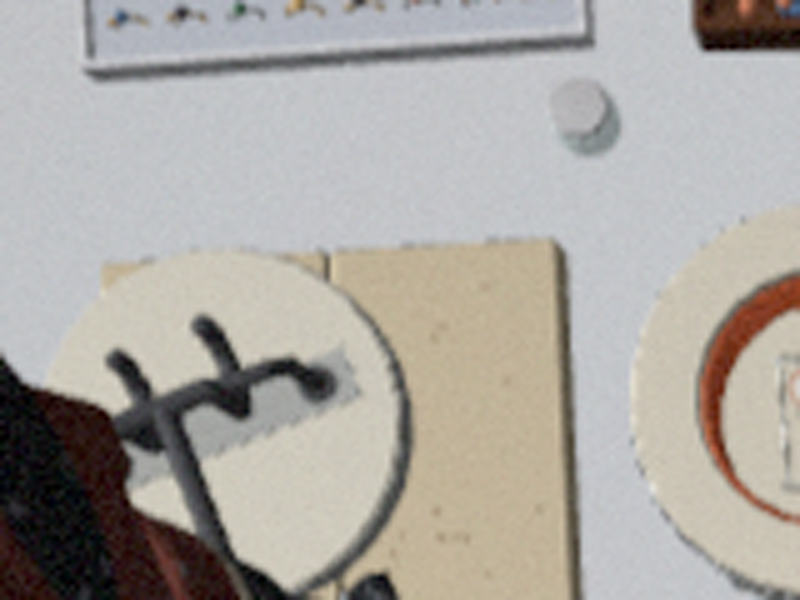

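View pics/s2.png

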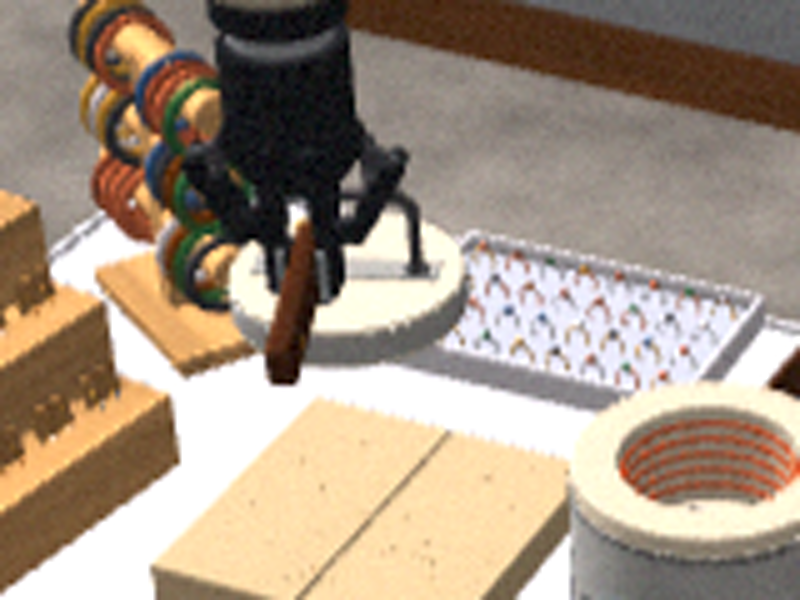

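Run:
```python
from h import *
from scipy.optimize import least_squares
f=lambda a,b:(110+a/5,110+b/5)
zt=.2235
y=np.array([np.cos(np.radians(110.8)),np.sin(np.radians(110.8)),0])
b=px2w("top",f(318,383),zt); print("from base",(b+.045*y).round(4))
c=px2w("top",f(289,366),.2775); print("from bar corner",(c+.045*y).round(4))
g=cv2.cvtColor(cv2.imread("pics/s_top.png"),cv2.COLOR_BGR2GRAY)
P=np.array([px2w("top",f(*q),zt)[:2] for q in [(100,312),(140,275),(215,250),(275,264),(335,302),(372,345),(397,400),(398,455),(380,510),(340,565)]])
r=least_squares(lambda v:np.hypot(P[:,0]-v[0],P[:,1]-v[1])-v[2],[.58,.32,.075]);print("circle",r.x,r.fun.round(4))
```

```text
from base [0.5746 0.3269 0.2235]
from bar corner [0.5725 0.3248 0.2775]
circle [0.57013704 0.32561771 0.07405446] [-0.0022  0.0008  0.003   0.0002 -0.0018 -0.0014  0.0005  0.0004 -0.
  0.0004]
```

>>> {"fn": "drive_tool", "kwargs": {
  "steps": "-0.001 0.003 -0.001 0; -0.001 0.006 -0.001 0; -0.001 0.01 -0.001 0; -0.001 0.012 -0.001 0; 0 0.014 0 0; 0 0.014 0 0; 0 0.014 0 0; 0 0.014 0 0; 0 0.014 0 0; 0 0.012 0 0"
}}

```text
time: 28.42
position: [0.4674, 0.2753, 0.1628]
orientation: [[-0.362, -0.001, -0.932], [0.932, -0.001, -0.362], [-0.0, -1.0, 0.002]]
contact_force: [-0.7, 0.1, -3.5]
width: 0.0164
```

>>> {"fn": "drive_tool", "kwargs": {
  "steps": "0 0.01 0 0; 0 0.008 0 0; 0 0.005 0 0; 0 0.003 0 0; 0 0.001 0 0; 0 0 0 0"
}}

```text
time: 28.92
position: [0.4682, 0.2757, 0.1379]
orientation: [[-0.362, 0.0, -0.932], [0.932, 0.0, -0.362], [-0.0, -1.0, -0.0]]
contact_force: [-0.6, -0.0, -4.3]
width: 0.0167
```

```bash
python3 look.py u top,side ; python3 -c "
from h import *
crop('pics/u_top.png','pics/u1.png',110,140,133,100,6)
crop('pics/u_side.png','pics/u2.png',180,150,133,100,6)"
```

```text
t 28.9167 [0.4682 0.2757 0.1379] xang 111.24 q [ 22.8  22.6 -14.9  52.5  -0.    1.5] F [-0.6 -0.  -4.3] w 0.0167
```

View pics/u1.png

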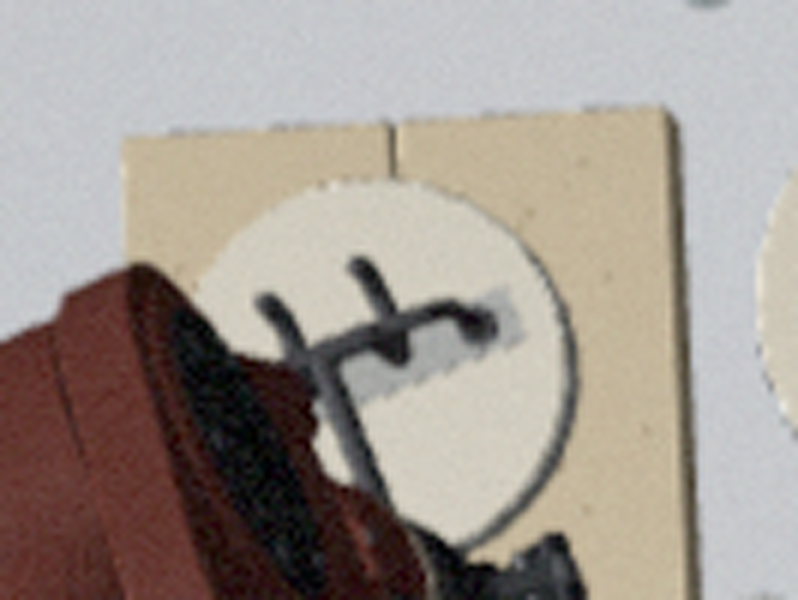

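View pics/u2.png

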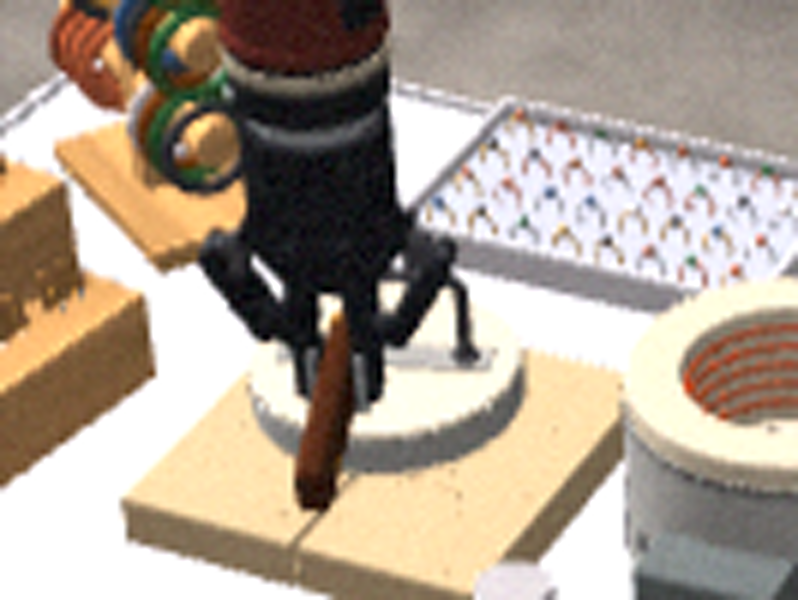

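Run:
```python
from h import *
from scipy.optimize import least_squares
f=lambda a,b:(110+a/6,140+b/6)
zt=.084
y=np.array([np.cos(np.radians(110.8)),np.sin(np.radians(110.8)),0])
b=px2w("top",f(480,330),zt); print("from base",(b+.045*y).round(4))
c=px2w("top",f(455,307),.138); print("from bar corner",(c+.045*y).round(4))
P=np.array([px2w("top",f(*q),zt)[:2] for q in [(200,290),(255,235),(325,193),(385,182),(455,195),(518,235),(555,290),(568,350),(557,420),(520,485),(470,535)]])
r=least_squares(lambda v:np.hypot(P[:,0]-v[0],P[:,1]-v[1])-v[2],[.58,.32,.075]);print("circle",r.x,r.fun.round(4))
```

```text
from base [0.5778 0.3241 0.084 ]
from bar corner [0.5782 0.3213 0.138 ]
circle [0.57970797 0.32122653 0.07274394] [ 0.0026 -0.002  -0.0013 -0.0004  0.0002  0.0012  0.0012  0.0003 -0.001
 -0.0017  0.0009]
```

>>> {"fn": "drive_tool", "kwargs": {
  "steps": "0 0.002 0 0; 0 0.002 0 0; 0 0.002 0 0; 0 0.002 0 0; 0 0.001 0 0; 0 0.001 0 0; 0 0.001 0 0; 0 0.001 0 0; 0 0 0 0"
}}

```text
time: 29.77
position: [0.4679, 0.2756, 0.1256]
orientation: [[-0.362, -0.0, -0.932], [0.932, -0.0, -0.362], [-0.0, -1.0, 0.0]]
contact_force: [-0.8, 0.2, -4.4]
width: 0.0162
```

>>> {"fn": "drive_tool", "kwargs": {
  "steps": "0 0.001 0 0; 0 0.001 0 0; 0 0.001 0 0; 0 0.001 0 0; 0 0.001 0 0; 0 0 0 0; 0 0 0 0"
}}

```text
time: 30.35
position: [0.4682, 0.2757, 0.121]
orientation: [[-0.362, 0.0, -0.932], [0.932, 0.0, -0.362], [0.0, -1.0, -0.0]]
contact_force: [-0.6, 0.0, -1.9]
width: 0.0164
```

```bash
python3 look.py v side,top; python3 -c "
from h import *
crop('pics/v_top.png','pics/v1.png',110,140,133,100,6)
crop('pics/v_side.png','pics/v2.png',180,150,133,100,6)"
```

```text
t 30.35 [0.4682 0.2757 0.121 ] xang 111.24 q [ 22.8  23.6 -16.2  50.2   0.    1.5] F [-0.6  0.  -1.9] w 0.0164
```

View pics/v2.png

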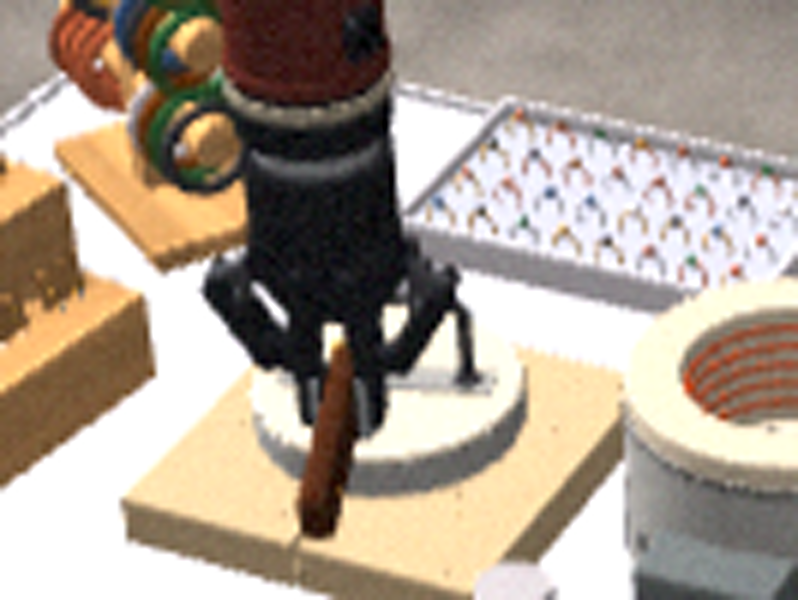

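>>> {"fn": "drive_tool", "kwargs": {
  "steps": "0 0.003 0 0; 0 0.005 0 0; 0 0.006 0 0; 0 0.006 0 0; 0 0.004 0 0; 0 0.0025 0 0; 0 0 0 0; 0 0 0 0"
}}

```text
time: 31.12
position: [0.468, 0.2756, 0.0942]
orientation: [[-0.362, -0.0, -0.932], [0.932, -0.0, -0.362], [-0.0, -1.0, 0.0]]
contact_force: [0.4, -0.3, -1.6]
width: 0.0165
```

```bash
python3 look.py w top; python3 -c "
from h import *
crop('pics/w_top.png','pics/w1.png',110,140,133,100,6)"
```

```text
t 31.1167 [0.468  0.2756 0.0942] xang 111.24 q [ 22.8  25.2 -18.2  46.6  -0.    1.5] F [ 0.4 -0.3 -1.6] w 0.0165
```

View pics/w1.png

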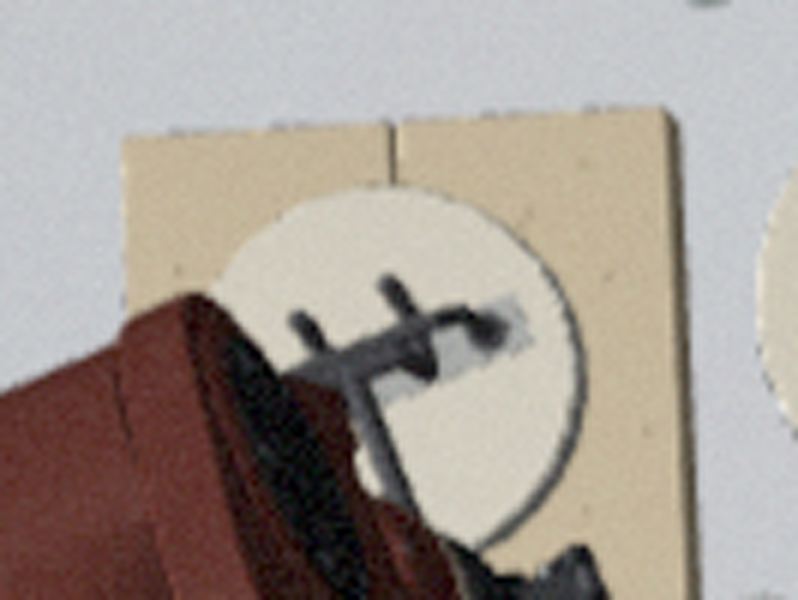

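Unhooked downward with no force on the lid. I'll back out along the lifter's -x (+tool z).

>>> {"fn": "drive_tool", "kwargs": {
  "steps": "0 0 0.004 0; 0 0 0.006 0; 0 0 0.008 0; 0 0 0.008 0; 0 0 0.008 0; 0 0 0.008 0; 0 0 0.01 0; 0 0 0.01 0; 0 0 0.006 0; 0 0 0 0"
}}

```text
time: 32.0
position: [0.403, 0.2505, 0.0943]
orientation: [[-0.362, -0.001, -0.932], [0.932, -0.0, -0.362], [-0.0, -1.0, 0.001]]
contact_force: [-0.2, 0.3, -1.7]
width: 0.016
```

```bash
python3 look.py x top; python3 -c "
from h import *
crop('pics/x_top.png','pics/x1.png',110,140,133,100,6)"
```

```text
t 32.0 [0.403  0.2505 0.0943] xang 111.25 q [ 23.   18.8 -28.6  42.7   0.    1.8] F [-0.2  0.3 -1.7] w 0.016
```

View pics/x1.png

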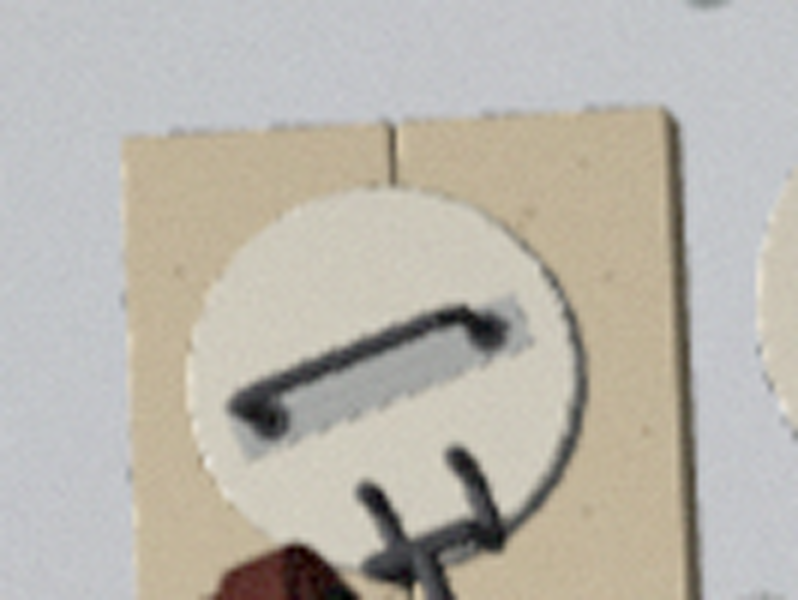

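>>> {"fn": "drive_tool", "kwargs": {
  "steps": "0 -0.005 0.004 0; 0 -0.015 0.008 0; 0 -0.025 0.01 0; 0.003 -0.03 0.01 0; 0.005 -0.025 0.01 0; 0.007 -0.015 0.01 0; 0.006 -0.005 0.008 0; 0.004 0 0.005 0; 0 0 0 0"
}}

```text
time: 32.8
position: [0.3338, 0.251, 0.2138]
orientation: [[-0.363, -0.001, -0.932], [0.932, -0.0, -0.363], [0.0, -1.0, 0.001]]
contact_force: [0.4, 0.2, -2.4]
width: 0.0167
```

>>> {"fn": "drive_tool", "kwargs": {
  "steps": "-0.01 0 0.003 0; -0.02 0 0.007 0; -0.028 0 0.01 0; -0.028 0 0.01 0; -0.028 0 0.01 0; -0.028 0 0.01 0; -0.028 0 0.01 0; -0.028 0 0.01 0; -0.028 0 0.01 0; -0.028 0 0.01 0"
}}

```text
time: 33.63
position: [0.3424, -0.0207, 0.2134]
orientation: [[-0.362, -0.001, -0.932], [0.932, -0.0, -0.362], [0.001, -1.0, 0.001]]
contact_force: [1.0, 0.6, -1.7]
width: 0.0168
```

>>> {"fn": "drive_tool", "kwargs": {
  "steps": "-0.028 0 0.01 0; -0.028 0 0.01 0; -0.028 0 0.01 0; -0.02 0.01 0.006 0; -0.012 0.02 0.004 0; -0.006 0.03 0.002 0; 0 0.035 0 0; 0 0.035 0 0; 0 0.02 0 0; 0 0 0 0"
}}

```text
time: 34.47
position: [0.3445, -0.1462, 0.0603]
orientation: [[-0.361, -0.007, -0.932], [0.932, 0.004, -0.361], [0.007, -1.0, 0.005]]
contact_force: [-1.6, 0.3, -2.0]
width: 0.0164
```

```bash
python3 look.py y top,side; python3 -c "
from h import *
crop('pics/y_side.png','pics/y2.png',220,190,200,150,4)"
```

```text
t 34.4667 [ 0.3445 -0.1462  0.0603] xang 111.19 q [-34.2  12.6 -44.6  33.3  -0.  -55.4] F [-1.6  0.3 -2. ] w 0.0164
```

View pics/y2.png

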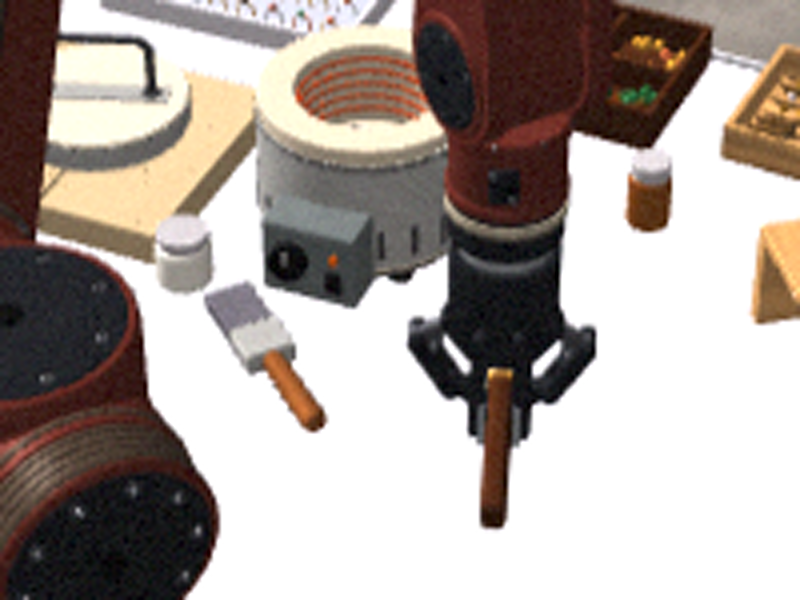

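View pics/y_top.png

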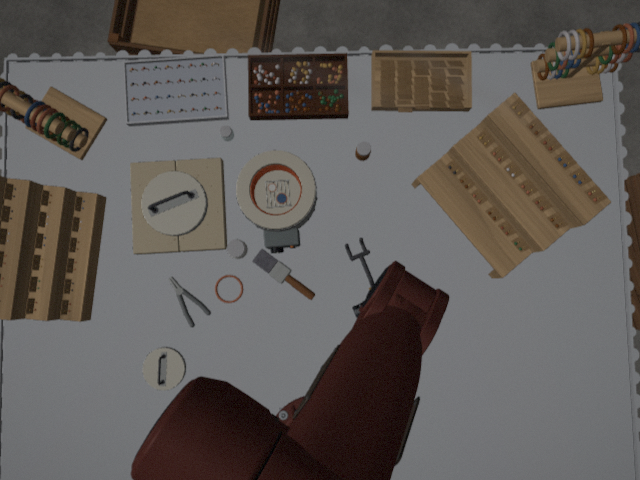

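>>> {"fn": "drive_tool", "kwargs": {
  "steps": "0 0.01 0 0; 0 0.015 0 0; 0 0.01 0 0; 0 0.004 0 0; 0 0 0 0; 0 0 0 0"
}}

```text
time: 35.07
position: [0.3488, -0.148, 0.0262]
orientation: [[-0.362, 0.001, -0.932], [0.932, -0.001, -0.362], [-0.001, -1.0, -0.001]]
contact_force: [0.2, -0.9, -1.3]
width: 0.0164
```

>>> {"fn": "drive_tool", "kwargs": {
  "steps": "0 0.004 0 0; 0 0.003 0 0; 0 0.002 0 0; 0 0.001 0 0; 0 0 0 0; 0 0 0 0"
}}

```text
time: 35.57
position: [0.3481, -0.1475, 0.0153]
orientation: [[-0.362, -0.0, -0.932], [0.932, 0.0, -0.362], [0.0, -1.0, 0.0]]
contact_force: [0.1, -0.2, -1.5]
width: 0.0162
```

>>> {"fn": "drive_tool", "kwargs": {
  "steps": "0 0.001 0 0; 0 0.001 0 0; 0 0.001 0 0; 0 0 0 0; 0 0 0 0"
}}

```text
time: 35.98
position: [0.3481, -0.1475, 0.0122]
orientation: [[-0.362, -0.0, -0.932], [0.932, 0.0, -0.362], [0.0, -1.0, 0.0]]
contact_force: [-0.6, -0.2, -1.4]
width: 0.0162
```

>>> {"fn": "drive_tool", "kwargs": {
  "steps": "0 0.0005 0 0; 0 0.0005 0 0; 0 0.0005 0 0; 0 0 0 0; 0 0 0 0"
}}

```text
time: 36.4
position: [0.3482, -0.1475, 0.0111]
orientation: [[-0.362, 0.0, -0.932], [0.932, -0.0, -0.362], [-0.0, -1.0, -0.0]]
contact_force: [-1.7, 1.7, 5.3]
width: 0.0164
```

>>> {"fn": "drive_tool", "kwargs": {
  "steps": "0 0 0 0; 0 0 0 0; 0 0 0 0; 0 0 0 0; 0 0 0 0; 0 0 0 0; 0 0 0 0",
  "fingers": 0.0854
}}

```text
time: 36.98
position: [0.3482, -0.1475, 0.0108]
orientation: [[-0.362, -0.0, -0.932], [0.932, 0.0, -0.362], [0.0, -1.0, 0.0]]
contact_force: [-0.5, -0.4, 0.0]
width: 0.0854
```

>>> {"fn": "drive_tool", "kwargs": {
  "steps": "0 -0.01 0 0; 0 -0.02 0 0; 0 -0.03 0 0; 0 -0.04 0 0; 0 -0.04 0 0; 0 -0.03 0 0; 0 -0.02 0.02 0; 0 0 0.02 0; 0 0 0 0; 0 0 0 0"
}}

```text
time: 37.82
position: [0.3106, -0.1622, 0.201]
orientation: [[-0.361, 0.001, -0.933], [0.933, -0.0, -0.361], [-0.001, -1.0, -0.001]]
contact_force: [-0.4, 0.2, -1.1]
width: 0.0856
```

```bash
python3 look.py z top,side,wrist lid_center,lid_bar; python3 -c "
from h import *
crop('pics/z_top.png','pics/z1.png',110,100,320,240,2.5)
crop('pics/z_side.png','pics/z2.png',200,170,213,160,3.7)"
```

```text
t 37.8167 [ 0.3106 -0.1622  0.201 ] xang 111.15 q [-39.6  -1.4 -34.9  56.4   0.  -60.7] F [-0.4  0.2 -1.1] w 0.0856
top lid_center [([163.6, 368.3], 0.93), ([175.8, 202.1], 0.7)]
top lid_bar [([165.6, 199.4], 0.9), ([159.9, 372.0], 0.72)]
side lid_center [([247.1, 217.6], 0.96), ([166.0, 288.8], 0.79)]
side lid_bar [([165.0, 276.9], 0.96), ([243.4, 197.7], 0.82), ([381.4, 242.9], 0.51)]
wrist lid_center []
wrist lid_bar []
```

View pics/z1.png

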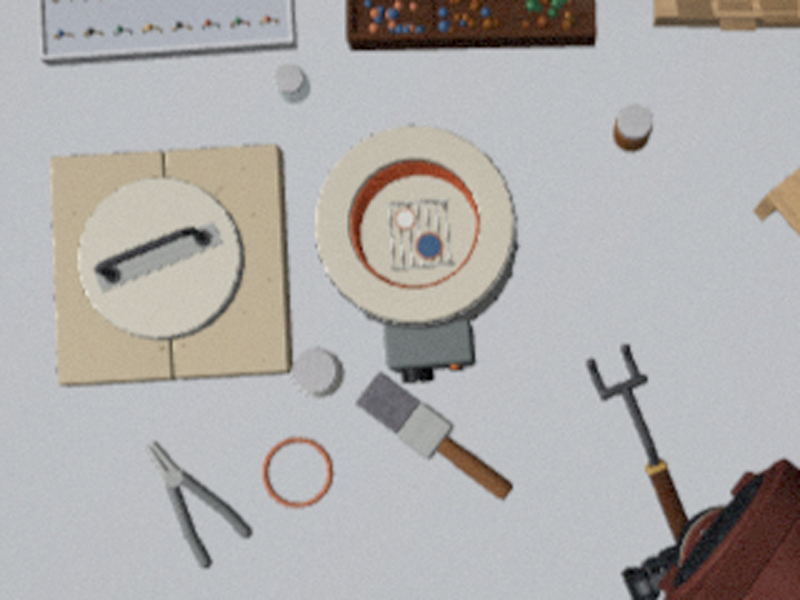

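View pics/z2.png

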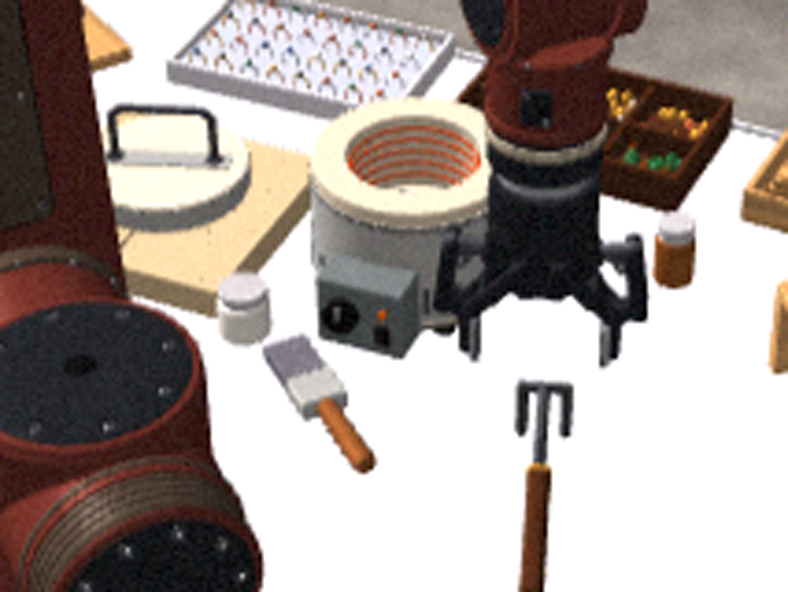

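View pics/z_wrist.png

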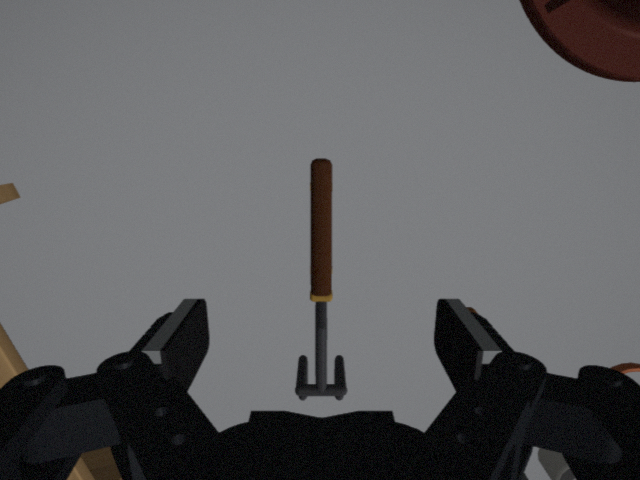

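Run:
```python
from h import *
from scipy.optimize import least_squares
f=lambda a,b:(110+a/2.5,100+b/2.5)
P=np.array([px2w("top",f(*q),.07)[:2] for q in [(78,257),(160,178),(242,257),(160,338),(218,200),(102,200),(218,315),(102,315)]])
r=least_squares(lambda v:np.hypot(P[:,0]-v[0],P[:,1]-v[1])-v[2],[.58,.32,.075]);print(r.x)
print(env.finish_job(), env.get_state()["time"])
```

```text
[0.57807659 0.32241396 0.07583806]
the job is handed in; nothing more can be done
the job is handed in; nothing more can be done
```

The kiln is open, its lid is on the middle of the firebrick pad, and the job was handed in at about 38 s of the 72 s allowed. No verdict came back.

**What I did:**
- I gripped the lifter by its neck and drew it out from under the riser. I then turned it, set it down standing, and gripped it again by the wooden handle.
- I passed both hooks under the loop bar, lifted the lid level and carried it to the pad. I lowered it in 1 mm steps until its weight came off the lifter.
- I unhooked downwards, backed out and put the lifter down on its feet on the free table to the right of the robot's centre line.

**Last checks:**
- **Lid:** its centre measured (0.578, 0.322) against the pad centre (0.578, 0.323), and it lies level.
- **Kiln and lifter:** the kiln is open, and the lifter is well clear of the kiln and bricks.
- **Other things:** the jars, pliers, brush, bangle and small look-alike lid look unmoved in the pictures; I did not measure them.
- **Robot:** it touches nothing, and the largest contact force I read was about 7 N.

**Disagreements:**
- The side camera put the pad centre about 5 mm nearer the robot than the top camera. I used the top camera for both lid and pad.
- A picture fit suggested the lifter hung 2–3° nose-down in the grip. The heights at which the lid lifted and landed suggested less tilt, and it did not affect the work.

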